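# Load the overlocker's thread stand by colour

## Robot

A 6-joint arm with a two-finger parallel gripper is mounted at the origin on the work surface. World frame = base frame: x ahead of the robot, y to its left, z up, the work surface at z = 0. Lengths are in m, angles in rad, forces in N, time in s.
With the tool pointing down it reaches from about 0.275 to 0.825 m from the base axis. Payload 4.9 kg.
Tool frame: the origin (TCP) lies at the very end of the fingers, on their centre line; the grasp point (between the pads) lies 19 mm behind it; x points along the fingers, y is the direction in which the jaws open and shut, and the axes are right-handed (so a half turn about x gives the same grasp; the last joint's range is limited). The gripper opens to 85 mm and grips with 20 to 120 N. Pads are 22 mm wide; open, the fingers measure 114 mm over their backs; the gripper's body (76 mm by 85 mm) begins 54 mm behind the grasp point. The pads swing forward as they close: fully open they stand 13 mm farther back than shut.
Start: joints at [-1.439, 0.326, -0.193, 1.052, 0, 1.437], TCP at [0.144, -0.531, 0.231] pointing down, gripper open.
Joint ranges: [-2.65, 2.65], [-0.97, 1.79], [-1.3, 1.35], [-1.93, 2.1], [-1.47, 1.37], [-3.14, 3.14]. Speed limits (rad/s): [2.57, 2.57, 3.14, 3.14, 3.14, 3.14].

## Interface

Orientations are given as a rotation vector (axis times angle).
In Python, from bench import * gives the robot as it stands.
- The arm moves only by the tool carry_out, never from a script. Its argument "steps" is a list of rows, each an object with "claw": the opening, from 0 (shut) to 1 (fully open); "travel": the shift along the tool's x, y, z scaled (see below), a list of three; "roll": the turn about the tool's x scaled (see below). In form: [{"claw": claw, "travel": [x, y, z], "roll": roll}, ...]. A call has 1 to 10 rows; each row shifts and turns the pose as measured when the row begins, along the tool's axes as they then stand; what a row does not reach is not made up. The controller multiplies each number of a shift by 2 cm and each number of a turn by pi rad. A row lasts 1/10 s, in which the tool goes at most 50 mm and 8.59 degrees, less where a joint would pass 70% of its speed; a pose out of reach is approached as far as the arm can. A call with a number of a shift or a turn outside -1 to 1 is refused whole. A call with a gripper value outside its range is refused whole. The fingers move at their own pace and stop on an object; "squeeze" is the grip in N (left out, the last holds). Time passes only in rows, so rows that do not move let the fingers close. It gives the time, the measured TCP pose, the force and the opening at its end, in the units of the state.
- read_state(): the state, without advancing time (a new reading comes with each control period).
- grab_frame(name): name is "scene" or "top"; returns the picture (480x640x3 uint8, red, green, blue); there is no depth.
- camera_info(name): a dict with "fx", "fy", "cx", "cy" (pixels), "k1" (the pictures are not rectified: a ray, as slopes to the right and down, at radius r is drawn at 1 + k1 r^2 times it, then the intrinsics apply), "world_from_camera" (4x4, takes a point from camera to world coordinates). Camera axes: x right, y up, looking along -z (the intrinsics and any distortion apply to the point x, -y, -z); pixel columns grow to the right and rows downward; lengths in m; the calibration is good to about 2 mm. A picture is of the moment at which its call begins. camera_info takes no time and is no camera call.
- hand_in(): hands the job in, once; it reports no verdict.
The state is a dict: "t": time; "joint_pos": joint angles; "joint_vel": joint speeds; "effort": joint torques, N m; "tool_pos": TCP position; "orientation": TCP orientation; "wrist_force": force on the tool from outside, world axes, zero at the start; "torque": the same for the moment, N m; "width": finger opening in m.
Only numpy, scipy, OpenCV 4.12 (cv2) and the standard library are available. Lean on these libraries where they do the work, as an engineer would, in place of code of your own. Each camera call takes 0.05 s, during which the arm holds its last target.

## Task

Set up the overlocker's thread stand for a threading lesson: put the red, yellow, blue and purple thread cones, one on each pin, over the pin whose seat has the cone's own colour, wide end down and fully home on the seat. Set each one down without dropping it or knocking any over, and leave the white cone and the small red spool standing where they are.

Things in the scene. Friction and masses are not known exactly. Their poses are not given: they have to be found in the camera images.
- cone_red: cone of red overlock thread, loose, standing upright on its wide end: 100 mm tall, 62 mm across at the foot tapering evenly to 46 mm at the top, about 140 g; wound in red with a white core. The hollow core is open right through, its bore 40 mm wide at the foot tapering to 24 mm at the top. Origin: centre of the foot, z up the axis
- cone_yellow: cone of yellow overlock thread, loose, standing upright on its wide end: 100 mm tall, 62 mm across at the foot tapering evenly to 46 mm at the top, about 140 g; wound in yellow with a white core. The hollow core is open right through, its bore 40 mm wide at the foot tapering to 24 mm at the top. Origin: centre of the foot, z up the axis
- cone_blue: cone of blue overlock thread, loose, standing upright on its wide end: 100 mm tall, 62 mm across at the foot tapering evenly to 46 mm at the top, about 140 g; wound in blue with a white core. The hollow core is open right through, its bore 40 mm wide at the foot tapering to 24 mm at the top. Origin: centre of the foot, z up the axis
- cone_purple: cone of purple overlock thread, loose, standing upright on its wide end: 100 mm tall, 62 mm across at the foot tapering evenly to 46 mm at the top, about 140 g; wound in purple with a white core. The hollow core is open right through, its bore 40 mm wide at the foot tapering to 24 mm at the top. Origin: centre of the foot, z up the axis
- seat_red: red seat of the thread stand, fixed: disc 72 mm across, 6 mm thick; red hub 20 mm across up to 16 mm above the origin; upright steel pin 10 mm across, tip 75 mm above the origin. Origin: centre of the disc's underside, z up the pin; a cone fully home has its foot 6 mm above it. The seats form a 100 mm square on a white 220 mm square plate 18 mm high, with a low socket (26 mm across, 14 mm high) in its middle
- seat_yellow: yellow seat of the thread stand, fixed: disc 72 mm across, 6 mm thick; yellow hub 20 mm across up to 16 mm above the origin; upright steel pin 10 mm across, tip 75 mm above the origin. Origin: centre of the disc's underside, z up the pin; a cone fully home has its foot 6 mm above it. The seats form a 100 mm square on a white 220 mm square plate 18 mm high, with a low socket (26 mm across, 14 mm high) in its middle
- seat_blue: blue seat of the thread stand, fixed: disc 72 mm across, 6 mm thick; blue hub 20 mm across up to 16 mm above the origin; upright steel pin 10 mm across, tip 75 mm above the origin. Origin: centre of the disc's underside, z up the pin; a cone fully home has its foot 6 mm above it. The seats form a 100 mm square on a white 220 mm square plate 18 mm high, with a low socket (26 mm across, 14 mm high) in its middle
- seat_purple: purple seat of the thread stand, fixed: disc 72 mm across, 6 mm thick; purple hub 20 mm across up to 16 mm above the origin; upright steel pin 10 mm across, tip 75 mm above the origin. Origin: centre of the disc's underside, z up the pin; a cone fully home has its foot 6 mm above it. The seats form a 100 mm square on a white 220 mm square plate 18 mm high, with a low socket (26 mm across, 14 mm high) in its middle
- cone_white: cone of white overlock thread, loose, standing upright on its wide end: 100 mm tall, 62 mm across at the foot tapering evenly to 46 mm at the top, about 140 g; wound in white with a brown cardboard core; not wanted, stays where it stands. The hollow core is open right through, its bore 40 mm wide at the foot tapering to 24 mm at the top. Origin: centre of the foot, z up the axis
- small_spool: small spool of red thread with white ends, loose, upright: 55 mm tall, 30 mm across, 35 g; not wanted, stays where it stands. Origin: centre of its foot, z up

How it is judged:
At the end, for the whole second after the job is handed in: Each of the red, yellow, blue and purple cones stands over the pin of its own colour: its foot within 12 mm of the seat's centre and within 4 mm of the seat's surface, upright within 0.1 rad, released and at rest. The white cone and the small spool stand upright within 20 mm of where they were (horizontal distance between cone_red and seat_red below 0.012 m and z of cone_red in the frame of seat_red between 0.002 and 0.01 m and angle between each of cone_red, cone_yellow, cone_blue, cone_purple, cone_white, small_spool's own z axis and vertical below 0.1 rad and linear speed of each of cone_red, cone_yellow, cone_blue, cone_purple, cone_white, small_spool below 0.02 m/s and angular speed of each of cone_red, cone_yellow, cone_blue, cone_purple below 0.3 rad/s and horizontal distance between cone_yellow and seat_yellow below 0.012 m and z of cone_yellow in the frame of seat_yellow between 0.002 and 0.01 m and horizontal distance between cone_blue and seat_blue below 0.012 m and z of cone_blue in the frame of seat_blue between 0.002 and 0.01 m and horizontal distance between cone_purple and seat_purple below 0.012 m and z of cone_purple in the frame of seat_purple between 0.002 and 0.01 m and distance of each of cone_white, small_spool from where it was at the start of the episode below 0.02 m); the robot touches nothing.
It fails at once if the white cone is moved by more than 20 mm or knocked over (distance of cone_white from where it was at the start of the episode above 0.02 m or angle between cone_white's own z axis and vertical above 0.4 rad).
It fails at once if the small spool is moved by more than 20 mm or knocked over (distance of small_spool from where it was at the start of the episode above 0.02 m or angle between small_spool's own z axis and vertical above 0.4 rad).
It fails at once if a coloured cone is dropped (falls out of the fingers by more than about 25 mm, reaching 0.7 m/s) ((linear speed of cone_red above 0.7 m/s and contact force between the fingers and cone_red below 0.05 N) or (linear speed of cone_yellow above 0.7 m/s and contact force between the fingers and cone_yellow below 0.05 N) or (linear speed of cone_blue above 0.7 m/s and contact force between the fingers and cone_blue below 0.05 N) or (linear speed of cone_purple above 0.7 m/s and contact force between the fingers and cone_purple below 0.05 N)).
It fails at once if a coloured cone is knocked over (tilted by more than 0.9 rad) (angle between any of cone_red, cone_yellow, cone_blue, cone_purple's own z axis and vertical above 0.9 rad).
It also fails if it takes over 109 s, if anything falls off the work surface, if the arm or the gripper's body presses on something with over 40 N, if the wrist force passes 120 N, or if a joint passes its speed limit or range.

## Working session

There is one attempt and no reset: what is moved stays moved. The work goes in short steps, Python scripts to look and compute and a tool call to move; the robot and the scene stay as the last step left them, time stands still between calls to the robot, and variables do not carry over. Pictures are saved under pics/ and viewed, and the job is handed in when it is done.

Besides the shell and the picture viewer there is one more tool, called after "Request:" by a JSON object that holds its "op" and its "data", one argument or row to a line. carry_out: Moves the arm, as the interface text tells. Shifts and turns lie within -1 to 1; 1 stands for 2 cm of shift or pi rad of turn. Its arguments: {"type":"object","properties":{"steps":{"type":"array","items":{"type":"object","properties":{"claw":{"type":"number"},"travel":{"type":"array","items":{"type":"number","minimum":-1,"maximum":1}},"roll":{"type":"number","minimum":-1,"maximum":1}}}},"squeeze":{"type":"number"}},"required":["steps"]}

```bash
ls; mkdir -p pics
python3 - <<'E'
from bench import *
import cv2
for n in("scene","top"):
    cv2.imwrite(f"pics/{n}0.png",grab_frame(n)[:,:,::-1]); print(n,camera_info(n))
print(read_state())
E
```

```text
pics
scene {'fx': 466.15541667260266, 'fy': 466.15541667260266, 'cx': 315.5581619744966, 'cy': 243.31348942972613, 'k1': -0.10287627921850508, 'world_from_camera': array([[ 0.75949823, -0.51589096,  0.39625617,  0.84234785],
       [ 0.65048217,  0.60787036, -0.45537521, -0.38292597],
       [-0.00594843,  0.60361424,  0.79725433,  0.70683471],
       [ 0.        ,  0.        ,  0.        ,  1.        ]])}
top {'fx': 601.5590213454406, 'fy': 601.5590213454406, 'cx': 316.89950500435157, 'cy': 244.01806310435182, 'k1': -0.19103534896110086, 'world_from_camera': array([[-0.01804166,  0.99881472, -0.04520681,  0.44276543],
       [-0.99983428, -0.01813308, -0.00161287, -0.01576562],
       [-0.0024307 ,  0.04517022,  0.99897635,  1.04776019],
       [ 0.        ,  0.        ,  0.        ,  1.        ]])}
{'t': 0.1, 'joint_pos': array([-1.43921065e+00,  3.26853369e-01, -1.93445095e-01,  1.05198797e+00,
        4.04745196e-06,  1.43663465e+00]), 'joint_vel': array([ 2.49127466e-03, -1.43142379e-03,  3.23455528e-03, -9.95448327e-04,
        5.87210239e-04,  8.47114954e-05]), 'effort': array([ 1.58429135e-03, -4.44239688e+01,  2.63037390e+01,  7.90332444e-03,
       -5.30993088e-05,  4.16949728e-07]), 'tool_pos': array([ 0.14441407, -0.53019107,  0.23060378]), 'orientation': array([ 2.08014426,  0.27959736, -2.08013174]), 'wrist_force': array([-0.27450036, -0.07649398, -0.65181189]), 'torque': array([0.01301075, 0.03035198, 0.03076231]), 'width': 0.08541821112988832}
```

View pics/top0.png

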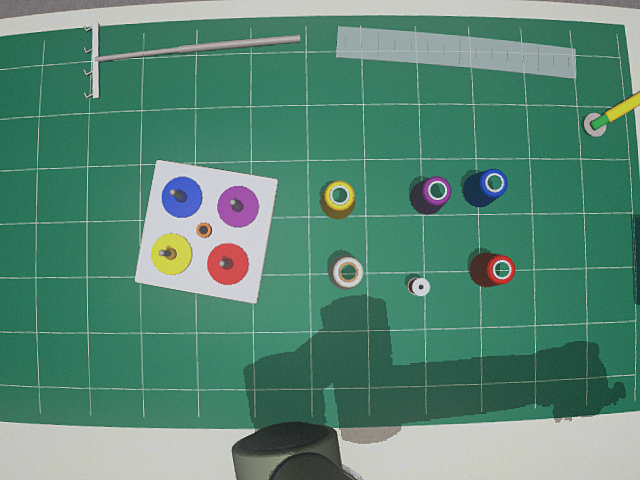

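View pics/scene0.png

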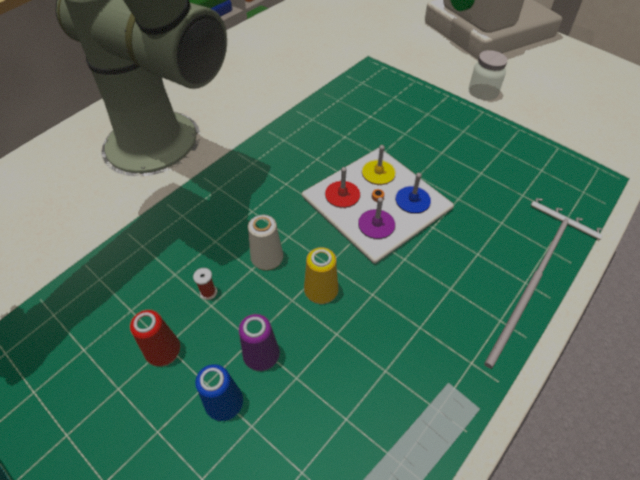

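Run:
```python
import cv2
im=cv2.imread("pics/top0.png")
cv2.imwrite("pics/c1.png",cv2.resize(im[150:310,130:290],None,fx=3.7,fy=3.7,interpolation=cv2.INTER_CUBIC))
cv2.imwrite("pics/c2.png",cv2.resize(im[160:310,310:525],None,fx=3.7,fy=3.7,interpolation=cv2.INTER_CUBIC))
```

```text
(no output)
```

View pics/c1.png

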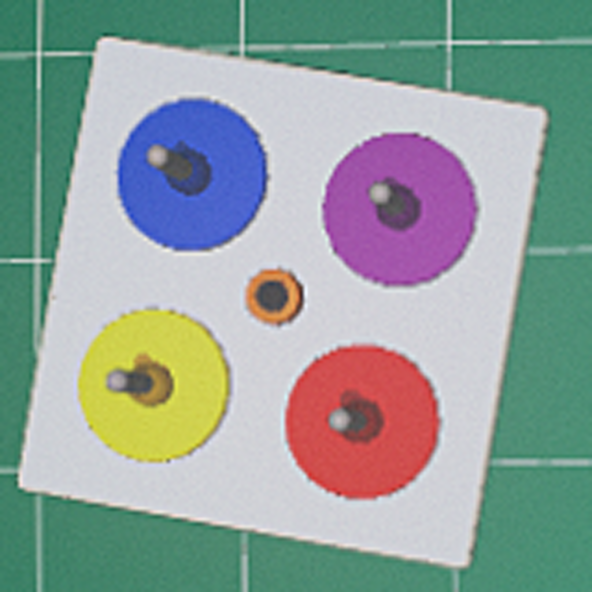

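View pics/c2.png

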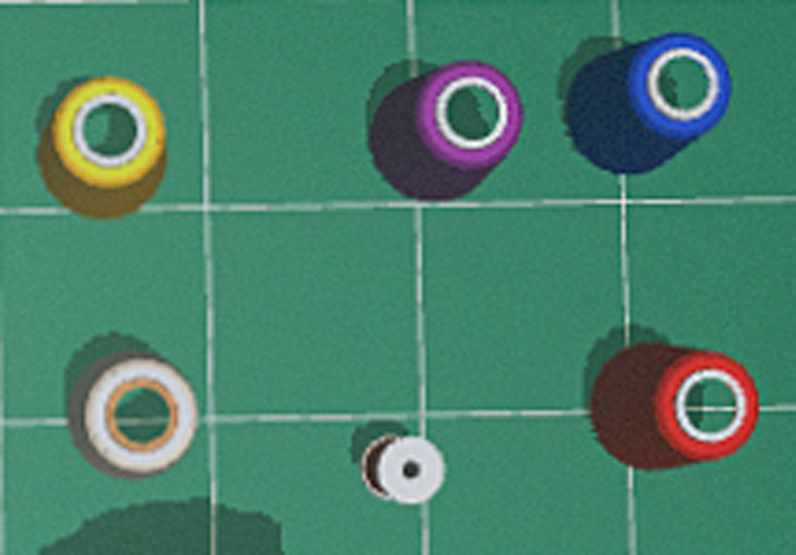

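```bash
cat > h.py <<'E'
import numpy as np, cv2
from bench import *
from scipy.spatial.transform import Rotation as R
def px2w(n,uv,z):
    c=camera_info(n); K=np.array([[c['fx'],0,c['cx']],[0,c['fy'],c['cy']],[0,0,1]])
    p=cv2.undistortPoints(np.array([[uv]],float),K,np.array([c['k1'],0,0,0]))[0,0]
    T=c['world_from_camera']; d=T[:3,:3]@np.array([p[0],-p[1],-1]); o=T[:3,3]
    return o+d*(z-o[2])/d[2]
def w2px(n,P):
    c=camera_info(n); T=c['world_from_camera']; q=T[:3,:3].T@(np.array(P)-T[:3,3])
    s=np.array([q[0],-q[1]])/-q[2]; s=s*(1+c['k1']*(s@s))
    return s*c['fx']+[c['cx'],c['cy']]
def axes():
    s=read_state(); M=R.from_rotvec(s['orientation']).as_matrix(); return s,M
E
python3 - <<'E'
from h import *
np.set_printoptions(precision=4,suppress=True)
f=lambda u,v,ox,oy:(ox+u/3.7-.36,oy+v/3.7-.36)
for k,u,v in [('blue',193,174),('purple',400,209),('yellow',154,385),('red',362,421)]: print('seat',k,px2w('top',f(u,v,130,150),.024))
for k,u,v in [('blue',157,156),('purple',380,191),('yellow',117,381),('red',339,419)]: print('tip',k,px2w('top',f(u,v,130,150),.093))
for k,u,v,z in [('yellow',110,131,.1),('purple',472,113,.1),('blue',684,83,.1),('red',711,406,.1),('white',142,414,.1),('spool',411,470,.055)]:
    P=px2w('top',f(u,v,310,160),z);print('top',k,P,'scene px',w2px('scene',P))
for k,u,v,z in [('yellow',320,258,.1),('purple',255,326,.1),('blue',212,379,.1),('red',148,322,.1),('white',262,223,.1),('spool',203,274,.055)]: print('from scene',k,px2w('scene',(u,v),z))
s,M=axes();print(M)
E
```

```text
seat blue [0.5753 0.2181 0.024 ]
seat purple [0.5566 0.1205 0.024 ]
seat yellow [0.477  0.2371 0.024 ]
seat red [0.4587 0.1393 0.024 ]
tip blue [0.5747 0.2184 0.093 ]
tip purple [0.557 0.12  0.093]
tip yellow [0.4767 0.2366 0.093 ]
tip red [0.4586 0.1389 0.093 ]
top yellow [ 0.5627 -0.0513  0.1   ] scene px [319.9163 256.076 ]
top purple [ 0.5683 -0.208   0.1   ] scene px [252.9255 325.1214]
top blue [ 0.5806 -0.3028  0.1   ] scene px [210.1844 377.7353]
top red [ 0.4396 -0.3099  0.1   ] scene px [143.082  320.5785]
top white [ 0.4414 -0.0625  0.1   ] scene px [260.9934 222.4472]
top spool [ 0.4138 -0.1849  0.055 ] scene px [201.0764 274.2061]
from scene yellow [ 0.5652 -0.054   0.1   ]
from scene purple [ 0.5715 -0.207   0.1   ]
from scene blue [ 0.5838 -0.3024  0.1   ]
from scene red [ 0.4471 -0.3065  0.1   ]
from scene white [ 0.4436 -0.0622  0.1   ]
from scene spool [ 0.416  -0.1825  0.055 ]
[[-0.0002  0.2626 -0.9649]
 [ 0.0015 -0.9649 -0.2626]
 [-1.     -0.0015 -0.0002]]
```

Run:
```python
import cv2
im=cv2.imread("pics/scene0.png")
cv2.imwrite("pics/c3.png",cv2.resize(im[205:425,120:350],None,fx=2.7,fy=2.7,interpolation=cv2.INTER_CUBIC))
```

```text
(no output)
```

View pics/c3.png

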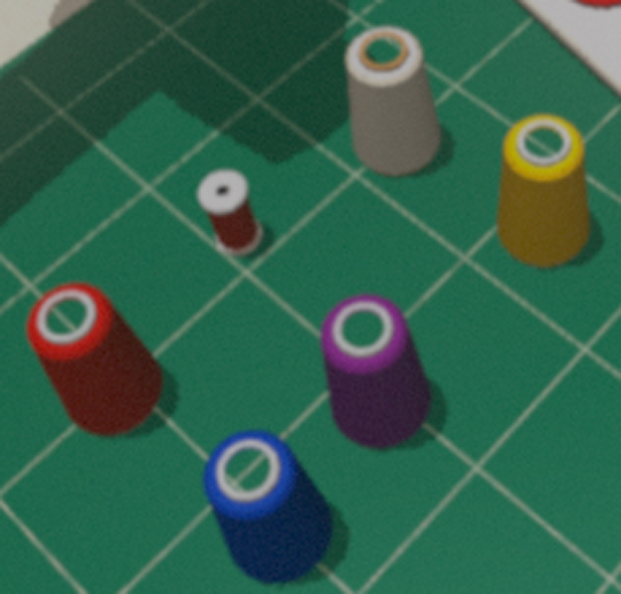

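Request:
{"op": "carry_out", "data": {
  "steps": [
    {"claw": 1,"travel": [0,0,0],"roll": -0.0462},
    {"claw": 1,"travel": [0,0,0],"roll": -0.0462},
    {"claw": 1,"travel": [0,0,0],"roll": -0.0462},
    {"claw": 1,"travel": [0,0,0],"roll": -0.0462},
    {"claw": 1,"travel": [0,0,0],"roll": -0.0462},
    {"claw": 1,"travel": [0,0,0],"roll": -0.0462},
    {"claw": 1,"travel": [0,0,0],"roll": -0.0462},
    {"claw": 1,"travel": [0,0,0],"roll": -0.0462},
    {"claw": 1,"travel": [0,0,0],"roll": -0.0462},
    {"claw": 1,"travel": [0,0,0],"roll": 0}
  ],
  "squeeze": 40
}}

```text
t: 1.1
tool_pos: [0.1439, -0.5264, 0.2257]
orientation: [1.184, 1.24, -1.171]
wrist_force: [-0.1, -0.3, 0.1]
width: 0.0856
```

```bash
cat > st.py <<'E'
from h import *
import sys
np.set_printoptions(precision=4,suppress=True)
s,M=axes();print(s['t'],s['tool_pos'],s['width'],s['joint_pos'],s['wrist_force']);print(M)
if len(sys.argv)>1:
    t=np.array([float(a) for a in sys.argv[1:4]]); print('travel units',M.T@(t-s['tool_pos'])/.02)
E
python3 st.py .4396 -.3099 .2
```

```text
1.1 [ 0.1439 -0.5264  0.2257] 0.08557282919415743 [-1.4392  0.3315 -0.1997  1.0518  0.      0.0865] [-0.1292 -0.2877  0.0686]
[[-0.0016  0.999   0.045 ]
 [ 0.0122  0.045  -0.9989]
 [-0.9999 -0.0011 -0.0122]]
travel units [  1.3932  15.2583 -10.1332]
```

Request:
{"op": "carry_out", "data": {
  "steps": [
    {"claw": 1,"travel": [0,1,-0.65],"roll": -0.0143},
    {"claw": 1,"travel": [0,1,-0.65],"roll": 0},
    {"claw": 1,"travel": [0,1,-0.65],"roll": 0},
    {"claw": 1,"travel": [0,1,-0.65],"roll": 0},
    {"claw": 1,"travel": [0,1,-0.65],"roll": 0},
    {"claw": 1,"travel": [0,1,-0.65],"roll": 0},
    {"claw": 1,"travel": [0,1,-0.65],"roll": 0},
    {"claw": 1,"travel": [0,1,-0.65],"roll": 0},
    {"claw": 1,"travel": [0,1,-0.65],"roll": 0},
    {"claw": 1,"travel": [0,1,-0.65],"roll": 0}
  ]
}}

```text
t: 2.1
tool_pos: [0.3382, -0.3778, 0.2244]
orientation: [1.183, 1.247, -1.167]
wrist_force: [-0.7, -0.4, -0.2]
width: 0.0854
```

```bash
python3 st.py .4396 -.3099 .2
```

```text
2.1 [ 0.3382 -0.3778  0.2244] 0.08542057557009336 [-0.9899  0.2637 -0.2982  1.0246  0.0058  0.5314] [-0.6617 -0.3912 -0.1747]
[[-0.0038  0.9988  0.0494]
 [ 0.0164  0.0495 -0.9986]
 [-0.9999 -0.003  -0.0165]]
travel units [ 1.2566  5.2355 -3.1211]
```

Request:
{"op": "carry_out", "data": {
  "steps": [
    {"claw": 1,"travel": [0,0.87,-0.52],"roll": 0},
    {"claw": 1,"travel": [0,0.87,-0.52],"roll": 0},
    {"claw": 1,"travel": [0,0.87,-0.52],"roll": 0},
    {"claw": 1,"travel": [0.3,0.87,-0.52],"roll": 0},
    {"claw": 1,"travel": [0.5,0.87,-0.52],"roll": 0},
    {"claw": 1,"travel": [0.5,0.87,-0.52],"roll": 0},
    {"claw": 1,"travel": [0,0,0],"roll": 0}
  ]
}}

```text
t: 2.8
tool_pos: [0.4452, -0.305, 0.1973]
orientation: [1.199, 1.239, -1.183]
wrist_force: [0.2, 0.5, 0.0]
width: 0.0856
```

```bash
python3 st.py .4396 -.3099 .045
```

```text
2.8 [ 0.4452 -0.305   0.1973] 0.08561426601749456 [-0.7433  0.3435 -0.2586  0.9844  0.0102  0.7986] [0.2104 0.4738 0.0068]
[[-0.0046  0.9996  0.0287]
 [ 0.0181  0.0288 -0.9994]
 [-0.9998 -0.0041 -0.0182]]
travel units [ 7.6091 -0.2547  0.3743]
```

Request:
{"op": "carry_out", "data": {
  "steps": [
    {"claw": 1,"travel": [0.3,-0.13,0.19],"roll": 0},
    {"claw": 1,"travel": [0.5,-0.13,0.19],"roll": 0},
    {"claw": 1,"travel": [1,0,0],"roll": 0},
    {"claw": 1,"travel": [1,0,0],"roll": 0},
    {"claw": 1,"travel": [1,0,0],"roll": 0},
    {"claw": 1,"travel": [1,0,0],"roll": 0},
    {"claw": 1,"travel": [0,0,0],"roll": 0}
  ]
}}

```text
t: 3.5
tool_pos: [0.4342, -0.3165, 0.0963]
orientation: [1.208, 1.231, -1.196]
wrist_force: [0.3, 0.3, -0.9]
width: 0.0853
```

```bash
python3 st.py .4396 -.3099 .045; python3 -c "
from h import *
cv2.imwrite('pics/s1.png',grab_frame('scene')[:,:,::-1])"
```

```text
3.5 [ 0.4342 -0.3165  0.0963] 0.0853257337753795 [-0.7714  0.4428 -0.3956  0.7475  0.0071  0.786 ] [ 0.2846  0.3184 -0.9283]
[[-0.0059  0.9999  0.0133]
 [ 0.0156  0.0134 -0.9998]
 [-0.9999 -0.0057 -0.0156]]
travel units [ 2.5695  0.2892 -0.2886]
```

View pics/s1.png

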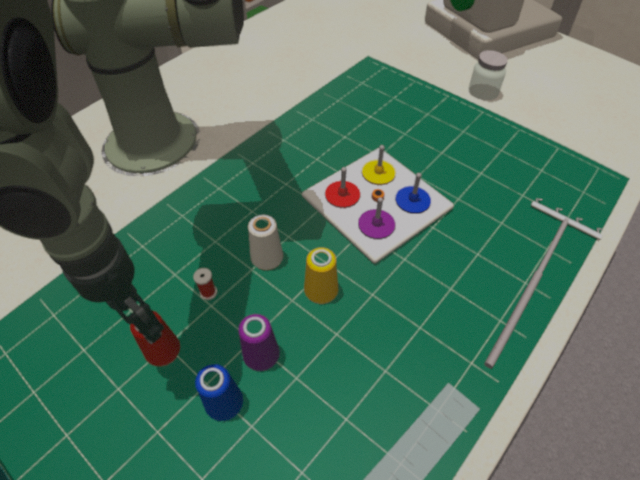

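Request:
{"op": "carry_out", "data": {
  "steps": [
    {"claw": 1,"travel": [0,0.2,-0.25],"roll": 0},
    {"claw": 1,"travel": [0,0,0],"roll": 0},
    {"claw": 1,"travel": [0.6,0,0],"roll": 0},
    {"claw": 1,"travel": [0.6,0,0],"roll": 0},
    {"claw": 1,"travel": [0.6,0,0],"roll": 0},
    {"claw": 1,"travel": [0.4,0,0],"roll": 0},
    {"claw": 1,"travel": [0,0,0],"roll": 0}
  ]
}}

```text
t: 4.25
tool_pos: [0.4401, -0.3137, 0.0532]
orientation: [1.208, 1.222, -1.196]
wrist_force: [0.8, -0.0, 0.3]
width: 0.0859
```

```bash
python3 st.py .4396 -.3099 .045
```

```text
4.25 [ 0.4401 -0.3137  0.0532] 0.08588947141339139 [-0.7598  0.4992 -0.4371  0.6419  0.007   0.7997] [ 0.8455 -0.0124  0.2984]
[[-0.0005  0.9999  0.0113]
 [ 0.0102  0.0113 -0.9999]
 [-0.9999 -0.0004 -0.0102]]
travel units [ 0.4127 -0.0242 -0.1846]
```

Request:
{"op": "carry_out", "data": {
  "steps": [
    {"claw": 1,"travel": [0.4,0,-0.18],"roll": 0},
    {"claw": 1,"travel": [0,0,0],"roll": 0},
    {"claw": 0.3,"travel": [0,0,0],"roll": 0},
    {"claw": 0.3,"travel": [0,0,0],"roll": 0},
    {"claw": 0.3,"travel": [0,0,0],"roll": 0},
    {"claw": 0.3,"travel": [0,0,0],"roll": 0},
    {"claw": 0.3,"travel": [0,0,0],"roll": 0},
    {"claw": 0.3,"travel": [0,0,0],"roll": 0}
  ],
  "squeeze": 40
}}

```text
t: 5.05
tool_pos: [0.4405, -0.31, 0.0455]
orientation: [1.208, 1.221, -1.196]
wrist_force: [0.7, 0.9, -1.4]
width: 0.0513
```

```bash
python3 st.py .4396 -.3099 .045
```

```text
5.05 [ 0.4405 -0.31    0.0455] 0.05133836184899564 [-0.7542  0.5069 -0.4497  0.6207  0.0068  0.8052] [ 0.6569  0.8892 -1.3645]
[[ 0.      0.9999  0.0114]
 [ 0.0094  0.0114 -0.9999]
 [-1.      0.0001 -0.0094]]
travel units [ 0.0229 -0.044  -0.0032]
```

Request:
{"op": "carry_out", "data": {
  "steps": [
    {"claw": 0.3,"travel": [-0.3,0,0],"roll": 0},
    {"claw": 0.3,"travel": [-0.6,0,0],"roll": 0},
    {"claw": 0.3,"travel": [-1,0,0],"roll": 0},
    {"claw": 0.3,"travel": [-1,0,0],"roll": 0},
    {"claw": 0.3,"travel": [-1,0,0],"roll": 0},
    {"claw": 0.3,"travel": [-1,0,0],"roll": 0},
    {"claw": 0.3,"travel": [-1,0,0],"roll": 0},
    {"claw": 0.3,"travel": [-1,0,0],"roll": 0},
    {"claw": 0.3,"travel": [-0.5,0,0],"roll": 0},
    {"claw": 0.3,"travel": [0,0,0],"roll": 0}
  ],
  "squeeze": 50
}}

```text
t: 6.05
tool_pos: [0.4402, -0.3113, 0.2062]
orientation: [1.207, 1.219, -1.196]
wrist_force: [0.1, -0.1, -1.2]
width: 0.0509
```

```bash
python3 st.py .4587 .139 .2; python3 -c "
from h import *
cv2.imwrite('pics/s2.png',grab_frame('scene')[:,:,::-1])"
```

```text
6.05 [ 0.4402 -0.3113  0.2062] 0.05091446360522607 [-0.7564  0.3267 -0.2587  0.9892  0.0067  0.8031] [ 0.1352 -0.1432 -1.2087]
[[ 0.0019  0.9999  0.0114]
 [ 0.0075  0.0113 -0.9999]
 [-1.      0.0019 -0.0074]]
travel units [  0.4796   1.1818 -22.5008]
```

View pics/s2.png

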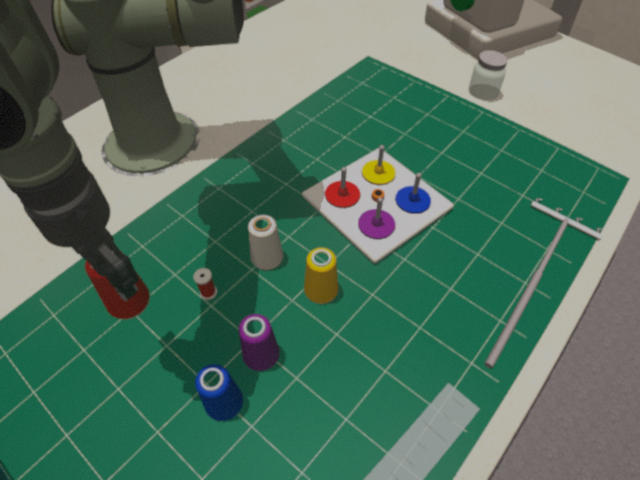

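Request:
{"op": "carry_out", "data": {
  "steps": [
    {"claw": 0.3,"travel": [0,0,-0.4],"roll": 0},
    {"claw": 0.3,"travel": [0,0,-0.8],"roll": 0},
    {"claw": 0.3,"travel": [0,0,-1],"roll": 0},
    {"claw": 0.3,"travel": [0,0,-1],"roll": 0},
    {"claw": 0.3,"travel": [0,0,-1],"roll": 0},
    {"claw": 0.3,"travel": [0,0,-1],"roll": 0},
    {"claw": 0.3,"travel": [0,0,-1],"roll": 0},
    {"claw": 0.3,"travel": [0,0,-1],"roll": 0},
    {"claw": 0.3,"travel": [0,0,-1],"roll": 0},
    {"claw": 0.3,"travel": [0,0,-1],"roll": 0}
  ]
}}

```text
t: 7.1
tool_pos: [0.4288, -0.1079, 0.1978]
orientation: [1.21, 1.242, -1.201]
wrist_force: [-0.3, -0.5, -1.1]
width: 0.051
```

```bash
python3 st.py .4587 .139 .2
```

```text
7.1 [ 0.4288 -0.1079  0.1978] 0.05099939965861148 [-0.4236  0.1726 -0.4899  0.9316  0.0142  1.1355] [-0.2698 -0.5452 -1.1308]
[[-0.0154  0.9998  0.0113]
 [ 0.0225  0.0116 -0.9997]
 [-0.9996 -0.0152 -0.0227]]
travel units [  0.1453   1.6353 -12.328 ]
```

Request:
{"op": "carry_out", "data": {
  "steps": [
    {"claw": 0.3,"travel": [-0.05,0.2,-1],"roll": 0},
    {"claw": 0.3,"travel": [-0.05,0.2,-1],"roll": 0},
    {"claw": 0.3,"travel": [-0.05,0.2,-1],"roll": 0},
    {"claw": 0.3,"travel": [-0.05,0.2,-1],"roll": 0},
    {"claw": 0.3,"travel": [-0.05,0.2,-1],"roll": 0},
    {"claw": 0.3,"travel": [-0.05,0.2,-1],"roll": 0},
    {"claw": 0.3,"travel": [-0.05,0.2,-1],"roll": 0},
    {"claw": 0.3,"travel": [0,0.2,-1],"roll": 0},
    {"claw": 0.3,"travel": [0,0,-1],"roll": 0},
    {"claw": 0.3,"travel": [0,0,-0.8],"roll": 0}
  ]
}}

```text
t: 8.1
tool_pos: [0.4422, 0.109, 0.2001]
orientation: [1.198, 1.268, -1.208]
wrist_force: [-0.1, -0.3, -1.9]
width: 0.0511
```

```bash
python3 st.py .4587 .139 .15
```

```text
8.1 [0.4422 0.109  0.2001] 0.05108210510984447 [ 0.058   0.2034 -0.4452  0.9589  0.0315  1.6086] [-0.1219 -0.2852 -1.8839]
[[-0.0384  0.9991  0.0191]
 [ 0.0293  0.0202 -0.9994]
 [-0.9988 -0.0378 -0.0301]]
travel units [ 2.5164  0.9488 -1.4087]
```

Request:
{"op": "carry_out", "data": {
  "steps": [
    {"claw": 0.3,"travel": [0,0.2,-0.4],"roll": 0},
    {"claw": 0.3,"travel": [0,0.2,-0.3],"roll": 0},
    {"claw": 0.3,"travel": [0,0.2,-0.2],"roll": 0},
    {"claw": 0.3,"travel": [0,0,0],"roll": 0}
  ]
}}

```text
t: 8.5
tool_pos: [0.4509, 0.1308, 0.1981]
orientation: [1.192, 1.274, -1.209]
wrist_force: [0.1, -0.3, -1.4]
width: 0.0511
```

```bash
python3 st.py .4587 .139 .15
```

```text
8.5 [0.4509 0.1308 0.1981] 0.051111514707040395 [ 0.1033  0.2336 -0.4116  0.966   0.0331  1.6492] [ 0.1032 -0.2911 -1.3891]
[[-0.0436  0.9988  0.0235]
 [ 0.0288  0.0248 -0.9993]
 [-0.9986 -0.0429 -0.0298]]
travel units [ 2.3945  0.5011 -0.3269]
```

Request:
{"op": "carry_out", "data": {
  "steps": [
    {"claw": 0.3,"travel": [0.2,0.22,-0.15],"roll": 0},
    {"claw": 0.3,"travel": [0.4,0.22,-0.15],"roll": 0},
    {"claw": 0.3,"travel": [0.5,0,0],"roll": 0},
    {"claw": 0.3,"travel": [0.5,0,0],"roll": 0},
    {"claw": 0.3,"travel": [0.3,0,0],"roll": 0},
    {"claw": 0.3,"travel": [0,0,0],"roll": 0}
  ]
}}

```text
t: 9.1
tool_pos: [0.4581, 0.1368, 0.1553]
orientation: [1.193, 1.273, -1.213]
wrist_force: [0.1, 0.5, -1.5]
width: 0.0509
```

```bash
python3 st.py .4607 .138 .0695; python3 -c "
from h import *
a=grab_frame('scene')[:,:,::-1];b=grab_frame('top')[:,:,::-1]
a=cv2.resize(a[110:280,270:470],None,fx=2,fy=2);b=cv2.resize(b[140:310,120:320],None,fx=2,fy=2)
cv2.imwrite('pics/s3.png',np.hstack([a,b]))"
```

```text
9.1 [0.4581 0.1368 0.1553] 0.050922894043320524 [ 0.1143  0.293  -0.4515  0.8684  0.033   1.6637] [ 0.0755  0.4815 -1.5345]
[[-0.0456  0.9988  0.0201]
 [ 0.028   0.0214 -0.9994]
 [-0.9986 -0.045  -0.029 ]]
travel units [4.2815 0.3225 0.0662]
```

View pics/s3.png

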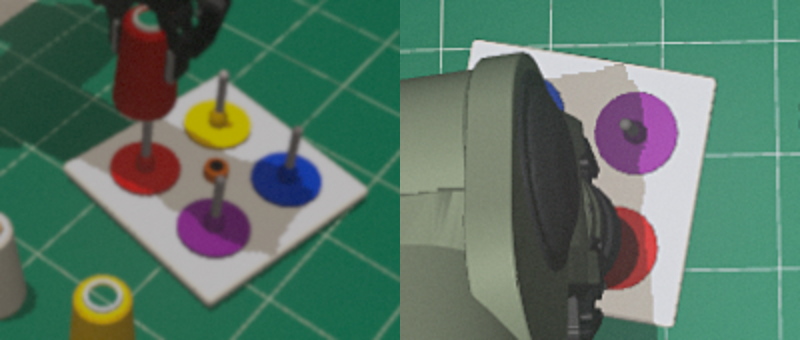

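Request:
{"op": "carry_out", "data": {
  "steps": [
    {"claw": 0.3,"travel": [0.3,0.17,0],"roll": 0},
    {"claw": 0.3,"travel": [0.5,0.05,0],"roll": 0},
    {"claw": 0.3,"travel": [0.5,0.03,0],"roll": 0},
    {"claw": 0.3,"travel": [0.5,0.03,0],"roll": 0},
    {"claw": 0.3,"travel": [0.5,0.03,0],"roll": 0},
    {"claw": 0.3,"travel": [0.4,0.03,0],"roll": 0},
    {"claw": 0.3,"travel": [0.3,0.03,0],"roll": 0},
    {"claw": 0.3,"travel": [0.2,0,0],"roll": 0},
    {"claw": 0.3,"travel": [0,0,0],"roll": 0}
  ]
}}

```text
t: 10.1
tool_pos: [0.4641, 0.139, 0.0865]
orientation: [1.194, 1.272, -1.212]
wrist_force: [-0.2, 0.1, -0.9]
width: 0.0512
```

```bash
python3 st.py .4607 .138 .0695
```

```text
10.1 [0.4641 0.139  0.0865] 0.05116499259366694 [ 0.1175  0.3875 -0.5211  0.7021  0.0331  1.6669] [-0.1505  0.0957 -0.9006]
[[-0.0436  0.9988  0.0202]
 [ 0.0282  0.0214 -0.9994]
 [-0.9987 -0.043  -0.0291]]
travel units [ 0.8535 -0.1319  0.0729]
```

Request:
{"op": "carry_out", "data": {
  "steps": [
    {"claw": 0.3,"travel": [0.2,-0.12,0.03],"roll": 0},
    {"claw": 0.3,"travel": [0.25,0,0],"roll": 0},
    {"claw": 0.3,"travel": [0.25,0,0],"roll": 0},
    {"claw": 0.3,"travel": [0.1,0,0],"roll": 0},
    {"claw": 0.3,"travel": [0,0,0],"roll": 0}
  ]
}}

```text
t: 10.6
tool_pos: [0.4614, 0.1389, 0.07]
orientation: [1.195, 1.271, -1.211]
wrist_force: [-1.1, 0.8, -2.0]
width: 0.0513
```

```bash
python3 st.py .4607 .138 .0695
```

```text
10.6 [0.4614 0.1389 0.07  ] 0.0513076372708489 [ 0.1179  0.406  -0.5463  0.6569  0.0332  1.6672] [-1.0953  0.7776 -1.9773]
[[-0.0419  0.9989  0.0202]
 [ 0.0284  0.0214 -0.9994]
 [-0.9987 -0.0413 -0.0293]]
travel units [ 0.0251 -0.0348  0.0448]
```

Request:
{"op": "carry_out", "data": {
  "steps": [
    {"claw": 0.3,"travel": [0.06,0,0],"roll": 0},
    {"claw": 0.62,"travel": [0,0,0],"roll": 0},
    {"claw": 0.65,"travel": [0,0,0],"roll": 0},
    {"claw": 0.7,"travel": [0,0,0],"roll": 0},
    {"claw": 0.85,"travel": [0,0,0],"roll": 0},
    {"claw": 1,"travel": [0,0,0],"roll": 0},
    {"claw": 1,"travel": [0,0,0],"roll": 0}
  ]
}}

```text
t: 11.3
tool_pos: [0.4627, 0.1395, 0.0703]
orientation: [1.197, 1.27, -1.208]
wrist_force: [0.1, 0.1, -0.1]
width: 0.0853
```

```bash
python3 st.py .4607 .138 .0695; python3 -c "
from h import *
a=grab_frame('scene')[:,:,::-1]
a=cv2.resize(a[70:280,240:470],None,fx=2.5,fy=2.5)
cv2.imwrite('pics/s4.png',a)"
```

```text
11.3 [0.4627 0.1395 0.0703] 0.08529354663868786 [ 0.1181  0.4056 -0.5455  0.6551  0.0341  1.6673] [ 0.1133  0.133  -0.0596]
[[-0.0392  0.999   0.0204]
 [ 0.0297  0.0216 -0.9993]
 [-0.9988 -0.0385 -0.0305]]
travel units [ 0.0437 -0.0983  0.0722]
```

View pics/s4.png

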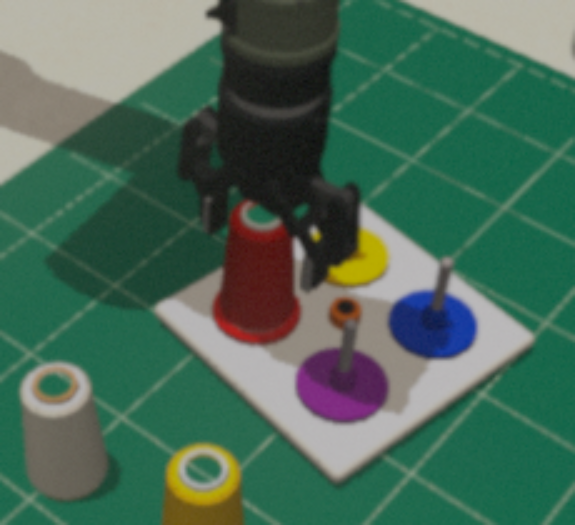

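Request:
{"op": "carry_out", "data": {
  "steps": [
    {"claw": 1,"travel": [-0.3,-0.02,0],"roll": 0},
    {"claw": 1,"travel": [-0.6,-0.03,0.02],"roll": 0},
    {"claw": 1,"travel": [-1,-0.04,0.03],"roll": 0},
    {"claw": 1,"travel": [-1,-0.04,0.03],"roll": 0},
    {"claw": 1,"travel": [-1,-0.04,0.03],"roll": 0},
    {"claw": 1,"travel": [-1,-0.04,0.03],"roll": 0},
    {"claw": 1,"travel": [-1,0,0.3],"roll": 0},
    {"claw": 1,"travel": [-0.5,0.5,1],"roll": 0},
    {"claw": 1,"travel": [0,0.5,1],"roll": 0},
    {"claw": 1,"travel": [0,0.5,1],"roll": 0}
  ]
}}

```text
t: 12.35
tool_pos: [0.4949, 0.0671, 0.2096]
orientation: [1.196, 1.269, -1.2]
wrist_force: [0.6, 1.1, 0.3]
width: 0.0854
```

```bash
python3 st.py .5637 -.0513 .18
```

```text
12.35 [0.4949 0.0671 0.2096] 0.08540856438731513 [-0.0309  0.274  -0.3248  1.0067  0.0289  1.5129] [0.6256 1.1025 0.3376]
[[-0.0338  0.9991  0.026 ]
 [ 0.03    0.027  -0.9992]
 [-0.999  -0.033  -0.0309]]
travel units [1.1863 3.3244 6.0517]
```

Request:
{"op": "carry_out", "data": {
  "steps": [
    {"claw": 1,"travel": [0,0.5,1],"roll": 0},
    {"claw": 1,"travel": [0,0.5,1],"roll": 0},
    {"claw": 1,"travel": [0,0.5,1],"roll": 0},
    {"claw": 1,"travel": [0,0.5,1],"roll": 0},
    {"claw": 1,"travel": [0,0.5,0.8],"roll": 0},
    {"claw": 1,"travel": [0,0.3,0.4],"roll": 0},
    {"claw": 1,"travel": [0.2,0.1,0.1],"roll": 0},
    {"claw": 1,"travel": [0,0,0],"roll": 0}
  ]
}}

```text
t: 13.15
tool_pos: [0.559, -0.0439, 0.2088]
orientation: [1.201, 1.26, -1.196]
wrist_force: [-0.8, 0.2, -0.4]
width: 0.0851
```

```bash
python3 st.py .5637 -.0513 .12
```

```text
13.15 [ 0.559  -0.0439  0.2088] 0.08511676133175428 [-0.2223  0.384  -0.1677  1.0505  0.0226  1.3247] [-0.8251  0.2324 -0.4202]
[[-0.0256  0.9994  0.0231]
 [ 0.029   0.0239 -0.9993]
 [-0.9993 -0.025  -0.0296]]
travel units [4.4188 0.3344 0.5089]
```

Request:
{"op": "carry_out", "data": {
  "steps": [
    {"claw": 1,"travel": [0.3,0.15,0.2],"roll": 0},
    {"claw": 1,"travel": [0.7,0.1,0.1],"roll": 0},
    {"claw": 1,"travel": [1,0.02,0],"roll": 0},
    {"claw": 1,"travel": [1,0.02,0],"roll": 0},
    {"claw": 1,"travel": [0.7,0,0],"roll": 0},
    {"claw": 1,"travel": [0,0,0],"roll": 0}
  ]
}}

```text
t: 13.75
tool_pos: [0.5616, -0.0438, 0.1316]
orientation: [1.197, 1.264, -1.192]
wrist_force: [-0.5, 0.3, -0.0]
width: 0.0854
```

```bash
python3 st.py .5637 -.0513 .045
```

```text
13.75 [ 0.5616 -0.0438  0.1316] 0.08542350306418436 [-0.2215  0.4564 -0.2672  0.8793  0.0232  1.3197] [-0.4669  0.2735 -0.0442]
[[-0.0263  0.9992  0.0288]
 [ 0.0297  0.0296 -0.9991]
 [-0.9992 -0.0254 -0.0304]]
travel units [4.3116 0.2019 0.5084]
```

Request:
{"op": "carry_out", "data": {
  "steps": [
    {"claw": 1,"travel": [0,0.15,0.4],"roll": 0},
    {"claw": 1,"travel": [0.5,0,0.05],"roll": 0},
    {"claw": 1,"travel": [0.9,0,0.03],"roll": 0},
    {"claw": 1,"travel": [0.9,0,0.03],"roll": 0},
    {"claw": 1,"travel": [0.8,0,0.03],"roll": 0},
    {"claw": 1,"travel": [0.5,0,0],"roll": 0},
    {"claw": 1,"travel": [0.2,0,0],"roll": 0},
    {"claw": 1,"travel": [0,0,0],"roll": 0}
  ]
}}

```text
t: 14.55
tool_pos: [0.5669, -0.0539, 0.0551]
orientation: [1.199, 1.257, -1.187]
wrist_force: [0.4, -1.0, 0.1]
width: 0.0854
```

```bash
python3 st.py .5637 -.0513 .045
```

```text
14.55 [ 0.5669 -0.0539  0.0551] 0.08540026676156745 [-0.2367  0.5497 -0.3373  0.7084  0.0228  1.3038] [ 0.3953 -0.9635  0.0902]
[[-0.0186  0.9994  0.0297]
 [ 0.0279  0.0302 -0.9992]
 [-0.9994 -0.0177 -0.0285]]
travel units [ 0.513  -0.1479 -0.1227]
```

Request:
{"op": "carry_out", "data": {
  "steps": [
    {"claw": 1,"travel": [0.4,-0.15,-0.12],"roll": 0},
    {"claw": 1,"travel": [0.1,0,0],"roll": 0},
    {"claw": 0.3,"travel": [0,0,0],"roll": 0},
    {"claw": 0.3,"travel": [0,0,0],"roll": 0},
    {"claw": 0.3,"travel": [0,0,0],"roll": 0},
    {"claw": 0.3,"travel": [0,0,0],"roll": 0},
    {"claw": 0.3,"travel": [0,0,0],"roll": 0},
    {"claw": 0.3,"travel": [0,0,0],"roll": 0}
  ]
}}

```text
t: 15.35
tool_pos: [0.5652, -0.0514, 0.0476]
orientation: [1.2, 1.254, -1.184]
wrist_force: [-1.0, 0.0, -1.0]
width: 0.0517
```

```bash
python3 st.py .4775 .2368 .2
```

```text
15.35 [ 0.5652 -0.0514  0.0476] 0.051689617248232844 [-0.2331  0.554  -0.3541  0.683   0.0228  1.3071] [-0.9732  0.0006 -0.9905]
[[-0.0144  0.9994  0.0302]
 [ 0.0268  0.0306 -0.9992]
 [-0.9995 -0.0136 -0.0273]]
travel units [ -7.1684  -4.0459 -14.7398]
```

Request:
{"op": "carry_out", "data": {
  "steps": [
    {"claw": 0.3,"travel": [-0.3,0,0],"roll": 0},
    {"claw": 0.3,"travel": [-0.7,0,0],"roll": 0},
    {"claw": 0.3,"travel": [-1,0,0],"roll": 0},
    {"claw": 0.3,"travel": [-1,0,0],"roll": 0},
    {"claw": 0.3,"travel": [-1,0,0],"roll": 0},
    {"claw": 0.3,"travel": [-1,0,0],"roll": 0},
    {"claw": 0.3,"travel": [-1,0,0],"roll": 0},
    {"claw": 0.3,"travel": [-1,0,-0.2],"roll": 0},
    {"claw": 0.3,"travel": [-0.6,-0.1,-0.5],"roll": 0},
    {"claw": 0.3,"travel": [-0.1,-0.2,-0.8],"roll": 0}
  ],
  "squeeze": 50
}}

```text
t: 16.35
tool_pos: [0.5595, -0.026, 0.2094]
orientation: [1.202, 1.254, -1.188]
wrist_force: [0.9, 0.5, -1.0]
width: 0.0509
```

```bash
python3 st.py .4775 .2368 .205
```

```text
16.35 [ 0.5595 -0.026   0.2094] 0.050916058817133854 [-0.1912  0.375  -0.1794  1.0382  0.0236  1.3523] [ 0.8814  0.4866 -1.0094]
[[-0.017   0.9995  0.0268]
 [ 0.0274  0.0272 -0.9993]
 [-0.9995 -0.0162 -0.0278]]
travel units [  0.6478  -3.7388 -13.2346]
```

Request:
{"op": "carry_out", "data": {
  "steps": [
    {"claw": 0.3,"travel": [-0.05,-0.3,-0.9],"roll": 0},
    {"claw": 0.3,"travel": [-0.05,-0.3,-1],"roll": 0},
    {"claw": 0.3,"travel": [-0.05,-0.3,-1],"roll": 0},
    {"claw": 0.3,"travel": [-0.05,-0.3,-1],"roll": 0},
    {"claw": 0.3,"travel": [-0.05,-0.3,-1],"roll": 0},
    {"claw": 0.3,"travel": [-0.05,-0.3,-1],"roll": 0},
    {"claw": 0.3,"travel": [-0.05,-0.3,-1],"roll": 0},
    {"claw": 0.3,"travel": [-0.05,-0.3,-1],"roll": 0},
    {"claw": 0.3,"travel": [-0.05,-0.2,-0.9],"roll": 0},
    {"claw": 0.3,"travel": [-0.05,-0.2,-0.8],"roll": 0}
  ]
}}

```text
t: 17.35
tool_pos: [0.4832, 0.1816, 0.2191]
orientation: [1.192, 1.271, -1.193]
wrist_force: [-0.0, 0.6, -1.3]
width: 0.0513
```

```bash
python3 st.py .4775 .2368 .2
```

```text
17.35 [0.4832 0.1816 0.2191] 0.05132195333976311 [ 0.195   0.29   -0.2771  1.0298  0.036   1.7319] [-0.03    0.5824 -1.2587]
[[-0.0325  0.9989  0.033 ]
 [ 0.0302  0.034  -0.999 ]
 [-0.999  -0.0315 -0.0313]]
travel units [ 1.0456 -0.1632 -2.736 ]
```

Request:
{"op": "carry_out", "data": {
  "steps": [
    {"claw": 0.3,"travel": [0,-0.05,-0.7],"roll": 0},
    {"claw": 0.3,"travel": [0,-0.05,-0.7],"roll": 0},
    {"claw": 0.3,"travel": [0,-0.05,-0.6],"roll": 0},
    {"claw": 0.3,"travel": [0,0,-0.3],"roll": 0},
    {"claw": 0.3,"travel": [0.2,0,0],"roll": 0},
    {"claw": 0.3,"travel": [0.5,0,0],"roll": 0},
    {"claw": 0.3,"travel": [0.5,0,0],"roll": 0},
    {"claw": 0.3,"travel": [0.4,0,0],"roll": 0},
    {"claw": 0.3,"travel": [0,0,0],"roll": 0}
  ]
}}

```text
t: 18.25
tool_pos: [0.469, 0.234, 0.1813]
orientation: [1.181, 1.279, -1.197]
wrist_force: [0.0, 0.5, -1.0]
width: 0.0515
```

```bash
python3 st.py .4783 .2367 .0716; python3 -c "
from h import *
a=grab_frame('scene')[:,:,::-1]
a=cv2.resize(a[70:280,240:470],None,fx=2.5,fy=2.5)
cv2.imwrite('pics/s5.png',a)"
```

```text
18.25 [0.469  0.234  0.1813] 0.05150645173840932 [ 0.299   0.3397 -0.3092  0.9539  0.039   1.83  ] [ 0.0453  0.4855 -0.9526]
[[-0.0421  0.9984  0.0386]
 [ 0.0279  0.0397 -0.9988]
 [-0.9987 -0.041  -0.0295]]
travel units [5.4606 0.6919 0.0451]
```

View pics/s5.png

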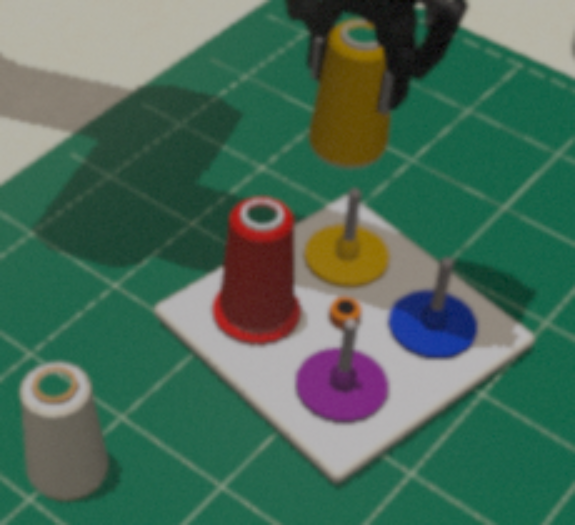

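Request:
{"op": "carry_out", "data": {
  "steps": [
    {"claw": 0.3,"travel": [0,0.2,0],"roll": 0},
    {"claw": 0.3,"travel": [0.2,0.2,0],"roll": 0},
    {"claw": 0.3,"travel": [0.5,0.1,0.02],"roll": 0},
    {"claw": 0.3,"travel": [0.6,0.05,0.02],"roll": 0},
    {"claw": 0.3,"travel": [0.5,0.03,0],"roll": 0},
    {"claw": 0.3,"travel": [0,0,0],"roll": 0}
  ]
}}

```text
t: 18.9
tool_pos: [0.4816, 0.2343, 0.1426]
orientation: [1.184, 1.277, -1.196]
wrist_force: [-0.9, -0.1, -0.6]
width: 0.0519
```

```bash
python3 st.py .4788 .2367 .0716
```

```text
18.9 [0.4816 0.2343 0.1426] 0.05185938949394251 [ 0.2927  0.3955 -0.334   0.8714  0.0387  1.8252] [-0.9135 -0.1319 -0.6297]
[[-0.0399  0.9985  0.0371]
 [ 0.0284  0.0382 -0.9989]
 [-0.9988 -0.0388 -0.0299]]
travel units [ 3.5559  0.0043 -0.0207]
```

Request:
{"op": "carry_out", "data": {
  "steps": [
    {"claw": 0.3,"travel": [0.3,0,0],"roll": 0},
    {"claw": 0.3,"travel": [0.5,0,0],"roll": 0},
    {"claw": 0.3,"travel": [0.6,0,0],"roll": 0},
    {"claw": 0.3,"travel": [0.6,0,0],"roll": 0},
    {"claw": 0.3,"travel": [0.5,0,0],"roll": 0},
    {"claw": 0.3,"travel": [0.3,0,0],"roll": 0},
    {"claw": 0.3,"travel": [0.2,0,0],"roll": 0},
    {"claw": 0.3,"travel": [0,0,0],"roll": 0}
  ]
}}

```text
t: 19.7
tool_pos: [0.478, 0.2362, 0.0767]
orientation: [1.182, 1.278, -1.197]
wrist_force: [-0.0, -0.4, -0.5]
width: 0.0514
```

```bash
python3 st.py .4788 .2367 .0716
```

```text
19.7 [0.478  0.2362 0.0767] 0.05141342046305109 [ 0.298   0.4699 -0.4127  0.7196  0.0389  1.83  ] [-0.0224 -0.4162 -0.5257]
[[-0.0414  0.9984  0.0376]
 [ 0.028   0.0388 -0.9989]
 [-0.9987 -0.0403 -0.0296]]
travel units [ 0.2545  0.0532 -0.0178]
```

Request:
{"op": "carry_out", "data": {
  "steps": [
    {"claw": 0.3,"travel": [0.15,0.03,0],"roll": 0},
    {"claw": 0.3,"travel": [0.1,0,0],"roll": 0},
    {"claw": 0.3,"travel": [0.05,0,0],"roll": 0}
  ]
}}

```text
t: 20.0
tool_pos: [0.4792, 0.2368, 0.0714]
orientation: [1.184, 1.278, -1.195]
wrist_force: [-2.7, -0.4, 7.7]
width: 0.0514
```

```bash
python3 st.py .4788 .2367 .0716
```

```text
20.0 [0.4792 0.2368 0.0714] 0.051413831852254885 [ 0.2982  0.4777 -0.4162  0.7063  0.0393  1.8301] [-2.7329 -0.4141  7.6927]
[[-0.0397  0.9985  0.0377]
 [ 0.0289  0.0388 -0.9988]
 [-0.9988 -0.0386 -0.0304]]
travel units [-0.0081 -0.021   0.0019]
```

Contact at 7.7 N, so it is on the seat. Now I release it.

Request:
{"op": "carry_out", "data": {
  "steps": [
    {"claw": 0.62,"travel": [0,0,0],"roll": 0},
    {"claw": 0.65,"travel": [0,0,0],"roll": 0},
    {"claw": 0.7,"travel": [0,0,0],"roll": 0},
    {"claw": 0.85,"travel": [0,0,0],"roll": 0},
    {"claw": 1,"travel": [0,0,0],"roll": 0},
    {"claw": 1,"travel": [-0.1,-0.04,0],"roll": 0},
    {"claw": 1,"travel": [-0.5,-0.02,0.02],"roll": 0},
    {"claw": 1,"travel": [-1,-0.04,0.03],"roll": 0},
    {"claw": 1,"travel": [-1,-0.04,0.03],"roll": 0},
    {"claw": 1,"travel": [-1,-0.04,0.03],"roll": 0}
  ]
}}

```text
t: 21.0
tool_pos: [0.4773, 0.2317, 0.1461]
orientation: [1.182, 1.279, -1.198]
wrist_force: [0.1, 0.9, -0.8]
width: 0.0854
```

```bash
python3 st.py .5693 -.208 .2; python3 -c "
from h import *
a=grab_frame('scene')[:,:,::-1]
a=cv2.resize(a[70:280,240:470],None,fx=2.5,fy=2.5)
cv2.imwrite('pics/s6.png',a)"
```

```text
21.0 [0.4773 0.2317 0.1461] 0.08536925077270938 [ 0.2903  0.3853 -0.3398  0.8783  0.0389  1.8221] [ 0.1116  0.8554 -0.8094]
[[-0.0424  0.9984  0.0377]
 [ 0.0279  0.0389 -0.9989]
 [-0.9987 -0.0413 -0.0295]]
travel units [-3.499   3.6258 22.0547]
```

View pics/s6.png

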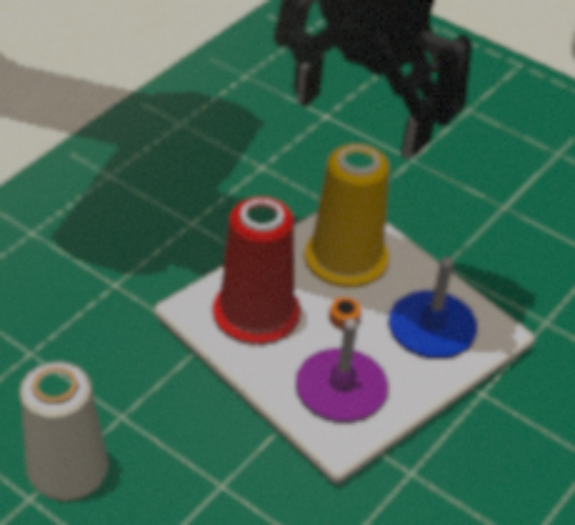

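Request:
{"op": "carry_out", "data": {
  "steps": [
    {"claw": 1,"travel": [-1,0,0.3],"roll": 0},
    {"claw": 1,"travel": [-1,0.1,0.6],"roll": 0},
    {"claw": 1,"travel": [-0.6,0.2,1],"roll": 0},
    {"claw": 1,"travel": [0,0.2,1],"roll": 0},
    {"claw": 1,"travel": [0,0.2,1],"roll": 0},
    {"claw": 1,"travel": [0,0.2,1],"roll": 0},
    {"claw": 1,"travel": [0,0.2,1],"roll": 0},
    {"claw": 1,"travel": [0,0.2,1],"roll": 0},
    {"claw": 1,"travel": [0,0.2,1],"roll": 0},
    {"claw": 1,"travel": [0,0.2,1],"roll": 0}
  ]
}}

```text
t: 22.05
tool_pos: [0.5253, 0.0503, 0.2043]
orientation: [1.188, 1.272, -1.18]
wrist_force: [-0.9, -0.8, -0.1]
width: 0.0855
```

```bash
python3 st.py .5816 -.3028 .2
```

```text
22.05 [0.5253 0.0503 0.2043] 0.0855115688345841 [-0.0616  0.3243 -0.268   1.0066  0.0296  1.4645] [-0.8837 -0.7829 -0.0766]
[[-0.0262  0.9987  0.0438]
 [ 0.0313  0.0446 -0.9985]
 [-0.9992 -0.0248 -0.0324]]
travel units [-0.4089  2.0285 17.7601]
```

Request:
{"op": "carry_out", "data": {
  "steps": [
    {"claw": 1,"travel": [0,0.1,1],"roll": 0},
    {"claw": 1,"travel": [0,0.1,1],"roll": 0},
    {"claw": 1,"travel": [0,0.1,1],"roll": 0},
    {"claw": 1,"travel": [0,0.1,1],"roll": 0},
    {"claw": 1,"travel": [0,0.1,1],"roll": 0},
    {"claw": 1,"travel": [0,0.1,1],"roll": 0},
    {"claw": 1,"travel": [0,0.1,1],"roll": 0},
    {"claw": 1,"travel": [0,0.1,1],"roll": 0},
    {"claw": 1,"travel": [0,0.1,1],"roll": 0},
    {"claw": 1,"travel": [0,0.1,1],"roll": 0}
  ]
}}

```text
t: 23.05
tool_pos: [0.5551, -0.1574, 0.2015]
orientation: [1.189, 1.267, -1.177]
wrist_force: [0.2, -0.0, -0.5]
width: 0.0859
```

```bash
python3 st.py .5816 -.3028 .2
```

```text
23.05 [ 0.5551 -0.1574  0.2015] 0.08591416267915739 [-0.4144  0.4191 -0.1332  1.05    0.0192  1.1122] [ 0.1787 -0.0483 -0.5323]
[[-0.0211  0.9988  0.0436]
 [ 0.0303  0.0442 -0.9986]
 [-0.9993 -0.0197 -0.0312]]
travel units [-0.1733  1.0042  7.3212]
```

Request:
{"op": "carry_out", "data": {
  "steps": [
    {"claw": 1,"travel": [0,0.12,1],"roll": 0},
    {"claw": 1,"travel": [0,0.12,1],"roll": 0},
    {"claw": 1,"travel": [0,0.12,1],"roll": 0},
    {"claw": 1,"travel": [0,0.12,1],"roll": 0},
    {"claw": 1,"travel": [0,0.12,1],"roll": 0},
    {"claw": 1,"travel": [0,0.12,0.9],"roll": 0},
    {"claw": 1,"travel": [0,0.12,0.6],"roll": 0},
    {"claw": 1,"travel": [0,0.1,0.3],"roll": 0},
    {"claw": 1,"travel": [0,0,0],"roll": 0}
  ]
}}

```text
t: 23.95
tool_pos: [0.5811, -0.3047, 0.1972]
orientation: [1.192, 1.264, -1.178]
wrist_force: [0.3, 0.4, -0.2]
width: 0.0849
```

```bash
python3 st.py .5816 -.3028 .11
```

```text
23.95 [ 0.5811 -0.3047  0.1972] 0.08489236181190157 [-0.6015  0.5722  0.1067  1.1383  0.0134  0.928 ] [ 0.3128  0.4307 -0.1994]
[[-0.0196  0.999   0.0407]
 [ 0.0298  0.0412 -0.9987]
 [-0.9994 -0.0184 -0.0305]]
travel units [4.3604 0.1079 0.0411]
```

Request:
{"op": "carry_out", "data": {
  "steps": [
    {"claw": 1,"travel": [0.4,0.05,0],"roll": 0},
    {"claw": 1,"travel": [0.8,0.03,0.01],"roll": 0},
    {"claw": 1,"travel": [1,0.02,0.02],"roll": 0},
    {"claw": 1,"travel": [1,0.02,0.02],"roll": 0},
    {"claw": 1,"travel": [1,0.02,0.02],"roll": 0},
    {"claw": 1,"travel": [0.4,0,0],"roll": 0},
    {"claw": 1,"travel": [0,0,0],"roll": 0}
  ]
}}

```text
t: 24.65
tool_pos: [0.5824, -0.2967, 0.1008]
orientation: [1.188, 1.27, -1.173]
wrist_force: [0.1, -0.3, -0.4]
width: 0.0854
```

```bash
python3 st.py .5816 -.3028 .045
```

```text
24.65 [ 0.5824 -0.2967  0.1008] 0.08539951239411425 [-0.5912  0.6423 -0.0267  0.9364  0.0153  0.9316] [ 0.0936 -0.2526 -0.4161]
[[-0.0202  0.9987  0.0474]
 [ 0.032   0.048  -0.9983]
 [-0.9993 -0.0187 -0.0329]]
travel units [ 2.7809 -0.0008  0.3939]
```

Request:
{"op": "carry_out", "data": {
  "steps": [
    {"claw": 1,"travel": [0.2,0,0.3],"roll": 0},
    {"claw": 1,"travel": [0.6,0,0.05],"roll": 0},
    {"claw": 1,"travel": [0.7,0,0.02],"roll": 0},
    {"claw": 1,"travel": [0.6,0,0.02],"roll": 0},
    {"claw": 1,"travel": [0.3,0,0],"roll": 0},
    {"claw": 1,"travel": [0,0,0],"roll": 0}
  ]
}}

```text
t: 25.25
tool_pos: [0.5831, -0.3039, 0.0507]
orientation: [1.188, 1.266, -1.171]
wrist_force: [-0.1, 0.4, 0.1]
width: 0.0857
```

```bash
python3 st.py .5816 -.3028 .045
```

```text
25.25 [ 0.5831 -0.3039  0.0507] 0.0856601442648953 [-0.5997  0.6974 -0.0656  0.8392  0.015   0.9226] [-0.1081  0.3846  0.1274]
[[-0.0174  0.9987  0.048 ]
 [ 0.0301  0.0485 -0.9984]
 [-0.9994 -0.016  -0.0309]]
travel units [ 0.2878 -0.0654 -0.0501]
```

Request:
{"op": "carry_out", "data": {
  "steps": [
    {"claw": 1,"travel": [0.25,-0.06,-0.05],"roll": 0},
    {"claw": 1,"travel": [0,0,0],"roll": 0},
    {"claw": 0.3,"travel": [0,0,0],"roll": 0},
    {"claw": 0.3,"travel": [0,0,0],"roll": 0},
    {"claw": 0.3,"travel": [0,0,0],"roll": 0},
    {"claw": 0.3,"travel": [0,0,0],"roll": 0},
    {"claw": 0.3,"travel": [0,0,0],"roll": 0},
    {"claw": 0.3,"travel": [0,0,0],"roll": 0}
  ]
}}

```text
t: 26.05
tool_pos: [0.5827, -0.3033, 0.0473]
orientation: [1.188, 1.264, -1.17]
wrist_force: [-0.4, -0.3, -1.6]
width: 0.0515
```

```bash
python3 st.py .576 .2182 .2
```

```text
26.05 [ 0.5827 -0.3033  0.0473] 0.05150445839514011 [-0.5992  0.6982 -0.0742  0.827   0.015   0.9228] [-0.4275 -0.2713 -1.6343]
[[-0.0151  0.9987  0.0483]
 [ 0.0285  0.0487 -0.9984]
 [-0.9995 -0.0137 -0.0292]]
travel units [ -6.884    0.8326 -26.2733]
```

Request:
{"op": "carry_out", "data": {
  "steps": [
    {"claw": 0.3,"travel": [-0.3,0,0],"roll": 0},
    {"claw": 0.3,"travel": [-0.7,0,0],"roll": 0},
    {"claw": 0.3,"travel": [-1,0,0],"roll": 0},
    {"claw": 0.3,"travel": [-1,0,0],"roll": 0},
    {"claw": 0.3,"travel": [-1,0,0],"roll": 0},
    {"claw": 0.3,"travel": [-1,0,0],"roll": 0},
    {"claw": 0.3,"travel": [-1,0,0],"roll": 0},
    {"claw": 0.3,"travel": [-1,0,-0.2],"roll": 0},
    {"claw": 0.3,"travel": [-0.6,0.02,-0.5],"roll": 0},
    {"claw": 0.3,"travel": [-0.1,0.03,-0.8],"roll": 0}
  ],
  "squeeze": 50
}}

```text
t: 27.05
tool_pos: [0.5845, -0.2785, 0.2158]
orientation: [1.189, 1.259, -1.171]
wrist_force: [1.2, -0.3, -0.9]
width: 0.0515
```

```bash
python3 st.py .576 .2182 .205
```

```text
27.05 [ 0.5845 -0.2785  0.2158] 0.05146581101901533 [-0.566   0.5378  0.0964  1.154   0.0158  0.959 ] [ 1.2395 -0.2766 -0.9007]
[[-0.0123  0.9989  0.0454]
 [ 0.0265  0.0457 -0.9986]
 [-0.9996 -0.0111 -0.027 ]]
travel units [  1.2047   0.7172 -24.8054]
```

Request:
{"op": "carry_out", "data": {
  "steps": [
    {"claw": 0.3,"travel": [-0.03,0.04,-1],"roll": 0},
    {"claw": 0.3,"travel": [-0.03,0.04,-1],"roll": 0},
    {"claw": 0.3,"travel": [-0.03,0.04,-1],"roll": 0},
    {"claw": 0.3,"travel": [-0.03,0.04,-1],"roll": 0},
    {"claw": 0.3,"travel": [-0.03,0.04,-1],"roll": 0},
    {"claw": 0.3,"travel": [-0.03,0.04,-1],"roll": 0},
    {"claw": 0.3,"travel": [-0.03,0.04,-1],"roll": 0},
    {"claw": 0.3,"travel": [-0.03,0.04,-1],"roll": 0},
    {"claw": 0.3,"travel": [-0.03,0.04,-1],"roll": 0},
    {"claw": 0.3,"travel": [-0.03,0.04,-1],"roll": 0}
  ]
}}

```text
t: 28.05
tool_pos: [0.5736, -0.0512, 0.2198]
orientation: [1.181, 1.282, -1.171]
wrist_force: [0.2, 0.1, -1.7]
width: 0.0514
```

```bash
python3 st.py .576 .2182 .205
```

```text
28.05 [ 0.5736 -0.0512  0.2198] 0.05136800181177826 [-0.2321  0.408  -0.1025  1.097   0.0279  1.2827] [ 0.1981  0.0701 -1.7142]
[[-0.0292  0.9981  0.055 ]
 [ 0.0355  0.056  -0.9978]
 [-0.9989 -0.0272 -0.0371]]
travel units [  1.2146   0.896  -13.4079]
```

Request:
{"op": "carry_out", "data": {
  "steps": [
    {"claw": 0.3,"travel": [-0.02,0.08,-1],"roll": 0},
    {"claw": 0.3,"travel": [-0.02,0.08,-1],"roll": 0},
    {"claw": 0.3,"travel": [-0.02,0.08,-1],"roll": 0},
    {"claw": 0.3,"travel": [-0.02,0.08,-1],"roll": 0},
    {"claw": 0.3,"travel": [-0.02,0.08,-1],"roll": 0},
    {"claw": 0.3,"travel": [-0.02,0.08,-1],"roll": 0},
    {"claw": 0.3,"travel": [-0.02,0.08,-1],"roll": 0},
    {"claw": 0.3,"travel": [-0.02,0.08,-1],"roll": 0},
    {"claw": 0.3,"travel": [-0.02,0.08,-1],"roll": 0},
    {"claw": 0.3,"travel": [-0.02,0.08,-0.8],"roll": 0}
  ]
}}

```text
t: 29.05
tool_pos: [0.5595, 0.1711, 0.2208]
orientation: [1.161, 1.309, -1.175]
wrist_force: [-0.4, -0.7, -1.2]
width: 0.051
```

```bash
python3 st.py .576 .2182 .205
```

```text
29.05 [0.5595 0.1711 0.2208] 0.05100140657347713 [ 0.147   0.4316 -0.0641  1.1224  0.0453  1.646 ] [-0.3779 -0.6771 -1.1816]
[[-0.0534  0.9961  0.0696]
 [ 0.0379  0.0717 -0.9967]
 [-0.9979 -0.0506 -0.0415]]
travel units [ 0.8341  1.0327 -2.2544]
```

Request:
{"op": "carry_out", "data": {
  "steps": [
    {"claw": 0.3,"travel": [0,0.25,-0.7],"roll": 0},
    {"claw": 0.3,"travel": [0,0.25,-0.5],"roll": 0},
    {"claw": 0.3,"travel": [0,0.25,-0.4],"roll": 0},
    {"claw": 0.3,"travel": [0.1,0.2,-0.15],"roll": 0},
    {"claw": 0.3,"travel": [0.4,0,0],"roll": 0},
    {"claw": 0.3,"travel": [0.5,0,0],"roll": 0},
    {"claw": 0.3,"travel": [0,0,0],"roll": 0}
  ]
}}

```text
t: 29.75
tool_pos: [0.5717, 0.214, 0.1964]
orientation: [1.153, 1.315, -1.177]
wrist_force: [0.0, -1.4, -1.0]
width: 0.0515
```

```bash
python3 st.py .5778 .2178 .15
```

```text
29.75 [0.5717 0.214  0.1964] 0.05152349476878735 [ 0.2135  0.4972 -0.0232  1.1009  0.0477  1.7077] [ 0.0246 -1.3747 -0.9631]
[[-0.0594  0.9955  0.0741]
 [ 0.0359  0.0763 -0.9964]
 [-0.9976 -0.0565 -0.0403]]
travel units [ 2.3045  0.4501 -0.071 ]
```

Request:
{"op": "carry_out", "data": {
  "steps": [
    {"claw": 0.3,"travel": [0.2,0.2,0],"roll": 0},
    {"claw": 0.3,"travel": [0.4,0.2,-0.03],"roll": 0},
    {"claw": 0.3,"travel": [0.6,0.03,-0.02],"roll": 0},
    {"claw": 0.3,"travel": [0.6,0.03,0],"roll": 0},
    {"claw": 0.3,"travel": [0.3,0,0],"roll": 0},
    {"claw": 0.3,"travel": [0,0,0],"roll": 0}
  ]
}}

```text
t: 30.35
tool_pos: [0.5784, 0.2156, 0.1491]
orientation: [1.154, 1.314, -1.181]
wrist_force: [-0.9, 0.2, -0.6]
width: 0.0519
```

```bash
python3 st.py .5781 .2178 .0713;  python3 -c "
from h import *
a=grab_frame('scene')[:,:,::-1]
a=cv2.resize(a[70:280,240:470],None,fx=2.5,fy=2.5)
cv2.imwrite('pics/s7.png',a)"
```

```text
30.35 [0.5784 0.2156 0.1491] 0.051945467631789075 [ 0.2137  0.5468 -0.0664  1.01    0.0476  1.7107] [-0.871   0.2089 -0.6297]
[[-0.0613  0.9956  0.0712]
 [ 0.0354  0.0734 -0.9967]
 [-0.9975 -0.0585 -0.0397]]
travel units [3.8852 0.222  0.0425]
```

View pics/s7.png

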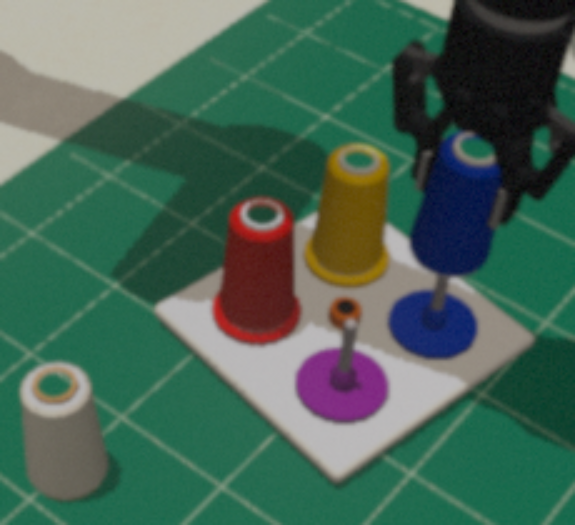

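Request:
{"op": "carry_out", "data": {
  "steps": [
    {"claw": 0.3,"travel": [0.3,0.05,0],"roll": 0},
    {"claw": 0.3,"travel": [0.5,0.05,0.02],"roll": 0},
    {"claw": 0.3,"travel": [0.6,0.04,0.02],"roll": 0},
    {"claw": 0.3,"travel": [0.6,0.04,0],"roll": 0},
    {"claw": 0.3,"travel": [0.5,0.03,0],"roll": 0},
    {"claw": 0.3,"travel": [0.4,0.02,0],"roll": 0},
    {"claw": 0.3,"travel": [0.3,0,0],"roll": 0},
    {"claw": 0.3,"travel": [0,0,0],"roll": 0}
  ]
}}

```text
t: 31.2
tool_pos: [0.5794, 0.2177, 0.0798]
orientation: [1.154, 1.314, -1.18]
wrist_force: [-0.0, 0.4, -1.1]
width: 0.0517
```

```bash
python3 st.py .5781 .2178 .0713
```

```text
31.2 [0.5794 0.2177 0.0798] 0.051698746812359 [ 0.2167  0.6151 -0.1399  0.8673  0.0477  1.7135] [-0.0008  0.4331 -1.0509]
[[-0.0605  0.9956  0.0715]
 [ 0.0355  0.0737 -0.9966]
 [-0.9975 -0.0578 -0.0398]]
travel units [ 0.4298 -0.0393  0.0088]
```

Request:
{"op": "carry_out", "data": {
  "steps": [
    {"claw": 0.3,"travel": [0.15,-0.04,0],"roll": 0},
    {"claw": 0.3,"travel": [0.15,0,0],"roll": 0},
    {"claw": 0.3,"travel": [0.1,0,0],"roll": 0},
    {"claw": 0.3,"travel": [0.05,0,0],"roll": 0}
  ]
}}

```text
t: 31.6
tool_pos: [0.5788, 0.2183, 0.0715]
orientation: [1.155, 1.313, -1.178]
wrist_force: [-2.0, 0.2, 5.9]
width: 0.0513
```

```bash
python3 st.py .5781 .2178 .0713
```

```text
31.6 [0.5788 0.2183 0.0715] 0.05127393141877357 [ 0.2177  0.6222 -0.1514  0.8468  0.048   1.7144] [-2.0463  0.2052  5.8617]
[[-0.0587  0.9957  0.0716]
 [ 0.0362  0.0738 -0.9966]
 [-0.9976 -0.0559 -0.0404]]
travel units [ 0.0112 -0.0339  0.0254]
```

Request:
{"op": "carry_out", "data": {
  "steps": [
    {"claw": 0.62,"travel": [0,0,0],"roll": 0},
    {"claw": 0.65,"travel": [0,0,0],"roll": 0},
    {"claw": 0.7,"travel": [0,0,0],"roll": 0},
    {"claw": 0.85,"travel": [0,0,0],"roll": 0},
    {"claw": 1,"travel": [0,0,0],"roll": 0},
    {"claw": 1,"travel": [-0.1,-0.04,0],"roll": 0},
    {"claw": 1,"travel": [-0.5,-0.03,0.02],"roll": 0},
    {"claw": 1,"travel": [-1,-0.06,0.03],"roll": 0},
    {"claw": 1,"travel": [-1,-0.06,0.03],"roll": 0},
    {"claw": 1,"travel": [-1,-0.06,0.03],"roll": 0}
  ]
}}

```text
t: 32.6
tool_pos: [0.5769, 0.2127, 0.146]
orientation: [1.153, 1.315, -1.181]
wrist_force: [-0.9, 0.1, -0.2]
width: 0.0854
```

```bash
python3 st.py .5693 -.208 .2; python3 -c "
from h import *
a=grab_frame('scene')[:,:,::-1]
a=cv2.resize(a[70:280,240:470],None,fx=2.5,fy=2.5)
cv2.imwrite('pics/s8.png',a)"
```

```text
32.6 [0.5769 0.2127 0.146 ] 0.08541663144744178 [ 0.2096  0.5456 -0.0771  1.0011  0.0475  1.7061] [-0.8607  0.0815 -0.244 ]
[[-0.0617  0.9955  0.0718]
 [ 0.0354  0.074  -0.9966]
 [-0.9975 -0.0589 -0.0398]]
travel units [-3.4155 -2.0926 20.8285]
```

View pics/s8.png

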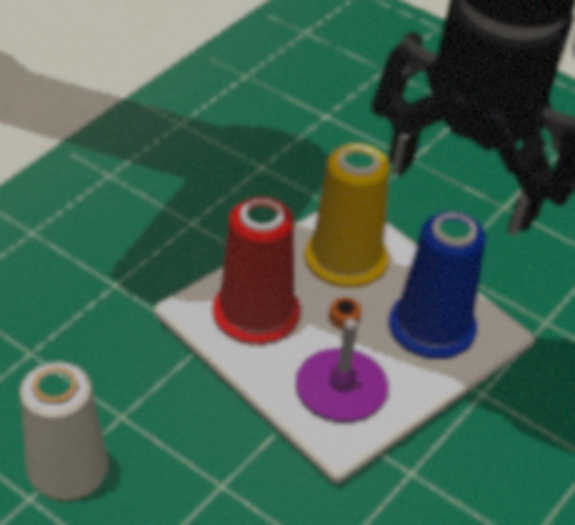

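Request:
{"op": "carry_out", "data": {
  "steps": [
    {"claw": 1,"travel": [-1,0,0.2],"roll": 0},
    {"claw": 1,"travel": [-1,0,0.4],"roll": 0},
    {"claw": 1,"travel": [-0.6,0,0.7],"roll": 0.01},
    {"claw": 1,"travel": [0,0,1],"roll": 0.01},
    {"claw": 1,"travel": [0,0,1],"roll": 0},
    {"claw": 1,"travel": [0,0,1],"roll": 0},
    {"claw": 1,"travel": [0,0,1],"roll": 0},
    {"claw": 1,"travel": [0,0,1],"roll": 0},
    {"claw": 1,"travel": [0,0,1],"roll": 0},
    {"claw": 1,"travel": [0,0,1],"roll": 0}
  ]
}}

```text
t: 33.65
tool_pos: [0.5861, 0.0371, 0.2023]
orientation: [1.212, 1.272, -1.228]
wrist_force: [0.5, 0.4, -0.1]
width: 0.0853
```

```bash
python3 st.py .5693 -.208 .2
```

```text
33.65 [0.5861 0.0371 0.2023] 0.08527874988610998 [-0.0795  0.4522 -0.0801  1.0903  0.0325  1.4902] [ 0.5452  0.425  -0.1487]
[[-0.049   0.9988 -0.0006]
 [ 0.0365  0.0012 -0.9993]
 [-0.9981 -0.049  -0.0365]]
travel units [-0.2904 -0.8454 12.2492]
```

Request:
{"op": "carry_out", "data": {
  "steps": [
    {"claw": 1,"travel": [0,-0.1,1],"roll": 0},
    {"claw": 1,"travel": [0,-0.1,1],"roll": 0},
    {"claw": 1,"travel": [0,-0.1,1],"roll": 0},
    {"claw": 1,"travel": [0,-0.1,1],"roll": 0},
    {"claw": 1,"travel": [0,-0.1,1],"roll": 0},
    {"claw": 1,"travel": [0,-0.1,1],"roll": 0},
    {"claw": 1,"travel": [0,-0.1,1],"roll": 0},
    {"claw": 1,"travel": [0,-0.1,1],"roll": 0},
    {"claw": 1,"travel": [0,-0.1,1],"roll": 0},
    {"claw": 1,"travel": [0,-0.1,0.9],"roll": 0}
  ]
}}

```text
t: 34.65
tool_pos: [0.5598, -0.1761, 0.1961]
orientation: [1.224, 1.264, -1.244]
wrist_force: [1.4, 0.7, 0.5]
width: 0.0858
```

```bash
python3 st.py .5693 -.208 .2
```

```text
34.65 [ 0.5598 -0.1761  0.1961] 0.08579616382074676 [-0.4362  0.4643 -0.0775  1.0895  0.0108  1.1528] [1.4128 0.7022 0.509 ]
[[-0.0503  0.9985 -0.0194]
 [ 0.0353 -0.0176 -0.9992]
 [-0.9981 -0.0509 -0.0344]]
travel units [-0.2766  0.4942  1.5758]
```

Request:
{"op": "carry_out", "data": {
  "steps": [
    {"claw": 1,"travel": [0,0.2,0.7],"roll": 0},
    {"claw": 1,"travel": [0,0.15,0.5],"roll": 0},
    {"claw": 1,"travel": [0,0.1,0.2],"roll": 0},
    {"claw": 1,"travel": [0.3,0,0],"roll": 0},
    {"claw": 1,"travel": [0.7,0,0],"roll": 0},
    {"claw": 1,"travel": [1,0.03,0],"roll": 0},
    {"claw": 1,"travel": [0.7,0.03,0],"roll": 0},
    {"claw": 1,"travel": [0.3,0,0],"roll": 0},
    {"claw": 1,"travel": [0,0,0],"roll": 0}
  ]
}}

```text
t: 35.55
tool_pos: [0.5667, -0.2032, 0.131]
orientation: [1.227, 1.264, -1.245]
wrist_force: [-0.1, 0.5, 0.4]
width: 0.0856
```

```bash
python3 st.py .5693 -.208 .045
```

```text
35.55 [ 0.5667 -0.2032  0.131 ] 0.08560199010013084 [-0.4719  0.5455 -0.1185  0.9687  0.0099  1.1197] [-0.1276  0.4663  0.4357]
[[-0.0506  0.9985 -0.022 ]
 [ 0.0369 -0.0202 -0.9991]
 [-0.998  -0.0513 -0.0359]]
travel units [4.2762 0.3542 0.3894]
```

Request:
{"op": "carry_out", "data": {
  "steps": [
    {"claw": 1,"travel": [0,0.12,0.2],"roll": 0},
    {"claw": 1,"travel": [0.5,0.04,0.04],"roll": 0},
    {"claw": 1,"travel": [0.9,0.04,0.03],"roll": 0},
    {"claw": 1,"travel": [0.9,0.04,0.03],"roll": 0},
    {"claw": 1,"travel": [0.8,0.04,0.03],"roll": 0},
    {"claw": 1,"travel": [0.5,0.02,0.02],"roll": 0},
    {"claw": 1,"travel": [0.2,0,0],"roll": 0},
    {"claw": 1,"travel": [0,0,0],"roll": 0}
  ]
}}

```text
t: 36.35
tool_pos: [0.5728, -0.2094, 0.054]
orientation: [1.228, 1.256, -1.241]
wrist_force: [-0.2, 0.7, 0.9]
width: 0.0855
```

```bash
python3 st.py .5684 -.208 .045
```

```text
36.35 [ 0.5728 -0.2094  0.054 ] 0.08550588434586064 [-0.4763  0.6332 -0.1828  0.8087  0.0098  1.1147] [-0.2466  0.7379  0.885 ]
[[-0.0433  0.9988 -0.0212]
 [ 0.0334 -0.0197 -0.9992]
 [-0.9985 -0.044  -0.0325]]
travel units [ 0.4614 -0.2019 -0.049 ]
```

Request:
{"op": "carry_out", "data": {
  "steps": [
    {"claw": 1,"travel": [0.4,-0.2,-0.05],"roll": 0},
    {"claw": 1,"travel": [0,0,0],"roll": 0},
    {"claw": 0.3,"travel": [0,0,0],"roll": 0},
    {"claw": 0.3,"travel": [0,0,0],"roll": 0},
    {"claw": 0.3,"travel": [0,0,0],"roll": 0},
    {"claw": 0.3,"travel": [0,0,0],"roll": 0},
    {"claw": 0.3,"travel": [0,0,0],"roll": 0},
    {"claw": 0.3,"travel": [0,0,0],"roll": 0}
  ]
}}

```text
t: 37.15
tool_pos: [0.5698, -0.2088, 0.0486]
orientation: [1.228, 1.252, -1.239]
wrist_force: [-0.2, 0.2, -1.1]
width: 0.051
```

```bash
python3 st.py .5572 .1203 .2
```

```text
37.15 [ 0.5698 -0.2088  0.0486] 0.05101970641642874 [-0.4776  0.6319 -0.202   0.7864  0.0096  1.1134] [-0.1833  0.2128 -1.0579]
[[-0.0395  0.999  -0.021 ]
 [ 0.0312 -0.0198 -0.9993]
 [-0.9987 -0.0401 -0.0304]]
travel units [ -7.0236  -1.2566 -16.6589]
```

Request:
{"op": "carry_out", "data": {
  "steps": [
    {"claw": 0.3,"travel": [-0.3,0,0],"roll": 0},
    {"claw": 0.3,"travel": [-0.7,0,0],"roll": 0},
    {"claw": 0.3,"travel": [-1,0,0],"roll": 0},
    {"claw": 0.3,"travel": [-1,0,0],"roll": 0},
    {"claw": 0.3,"travel": [-1,0,0],"roll": 0},
    {"claw": 0.3,"travel": [-1,0,0],"roll": 0},
    {"claw": 0.3,"travel": [-1,0,0],"roll": 0},
    {"claw": 0.3,"travel": [-0.7,-0.05,-0.2],"roll": 0},
    {"claw": 0.3,"travel": [-0.3,-0.05,-0.5],"roll": 0},
    {"claw": 0.3,"travel": [-0.1,-0.05,-0.8],"roll": 0}
  ],
  "squeeze": 50
}}

```text
t: 38.15
tool_pos: [0.5735, -0.1839, 0.2047]
orientation: [1.23, 1.247, -1.24]
wrist_force: [1.0, -0.3, -1.2]
width: 0.0511
```

```bash
python3 st.py .5572 .1203 .2
```

```text
38.15 [ 0.5735 -0.1839  0.2047] 0.051136072455641855 [-0.4386  0.4751 -0.0365  1.1047  0.0114  1.1553] [ 0.97   -0.314  -1.1839]
[[-0.0363  0.9991 -0.0239]
 [ 0.0296 -0.0228 -0.9993]
 [-0.9989 -0.037  -0.0287]]
travel units [  0.7129  -1.1515 -15.1721]
```

Request:
{"op": "carry_out", "data": {
  "steps": [
    {"claw": 0.3,"travel": [-0.03,-0.05,-1],"roll": 0},
    {"claw": 0.3,"travel": [-0.03,-0.05,-1],"roll": 0},
    {"claw": 0.3,"travel": [-0.03,-0.05,-1],"roll": 0},
    {"claw": 0.3,"travel": [-0.03,-0.05,-1],"roll": 0},
    {"claw": 0.3,"travel": [-0.03,-0.05,-1],"roll": 0},
    {"claw": 0.3,"travel": [-0.03,-0.05,-1],"roll": 0},
    {"claw": 0.3,"travel": [-0.03,-0.05,-1],"roll": 0},
    {"claw": 0.3,"travel": [-0.03,-0.05,-1],"roll": 0},
    {"claw": 0.3,"travel": [-0.03,-0.05,-1],"roll": 0},
    {"claw": 0.3,"travel": [-0.03,-0.05,-1],"roll": 0}
  ]
}}

```text
t: 39.15
tool_pos: [0.5595, 0.0367, 0.2141]
orientation: [1.225, 1.262, -1.241]
wrist_force: [0.4, -0.5, -1.5]
width: 0.0513
```

```bash
python3 st.py .5572 .1203 .2
```

```text
39.15 [0.5595 0.0367 0.2141] 0.05127555868686977 [-0.0833  0.3941 -0.1394  1.0875  0.0313  1.5041] [ 0.3926 -0.5092 -1.5075]
[[-0.0473  0.9987 -0.0183]
 [ 0.0353 -0.0166 -0.9992]
 [-0.9983 -0.0479 -0.0345]]
travel units [ 0.8564 -0.1517 -4.1524]
```

Request:
{"op": "carry_out", "data": {
  "steps": [
    {"claw": 0.3,"travel": [0,0.05,-0.9],"roll": 0},
    {"claw": 0.3,"travel": [0,0.05,-0.9],"roll": 0},
    {"claw": 0.3,"travel": [0,0.05,-0.8],"roll": 0},
    {"claw": 0.3,"travel": [0,0.05,-0.5],"roll": 0},
    {"claw": 0.3,"travel": [0.1,0.05,-0.3],"roll": 0},
    {"claw": 0.3,"travel": [0.3,0.05,0],"roll": 0},
    {"claw": 0.3,"travel": [0.4,0.03,0],"roll": 0},
    {"claw": 0.3,"travel": [0,0,0],"roll": 0}
  ]
}}

```text
t: 39.95
tool_pos: [0.5595, 0.1158, 0.1961]
orientation: [1.215, 1.273, -1.24]
wrist_force: [-0.3, -0.1, -1.6]
width: 0.051
```

```bash
python3 st.py .558 .1203 .15
```

```text
39.95 [0.5595 0.1158 0.1961] 0.05097954864587875 [ 0.0541  0.4289 -0.1339  1.062   0.0388  1.6331] [-0.252  -0.091  -1.6267]
[[-0.056   0.9984 -0.0103]
 [ 0.0358 -0.0083 -0.9993]
 [-0.9978 -0.0563 -0.0353]]
travel units [ 2.3099  0.0519 -0.1436]
```

Request:
{"op": "carry_out", "data": {
  "steps": [
    {"claw": 0.3,"travel": [0.2,0.02,-0.1],"roll": 0},
    {"claw": 0.3,"travel": [0.5,0.01,-0.04],"roll": 0},
    {"claw": 0.3,"travel": [0.7,0.01,0],"roll": 0},
    {"claw": 0.3,"travel": [0.5,0.01,0],"roll": 0},
    {"claw": 0.3,"travel": [0.2,0,0],"roll": 0},
    {"claw": 0.3,"travel": [0,0,0],"roll": 0}
  ]
}}

```text
t: 40.55
tool_pos: [0.5579, 0.118, 0.1501]
orientation: [1.217, 1.271, -1.245]
wrist_force: [-0.3, -0.2, -2.5]
width: 0.0508
```

```bash
python3 st.py .558 .1203 .0726;  python3 -c "
from h import *
a=grab_frame('scene')[:,:,::-1]
a=cv2.resize(a[70:280,240:470],None,fx=2.5,fy=2.5)
cv2.imwrite('pics/s9.png',a)"
```

```text
40.55 [0.5579 0.118  0.1501] 0.05082948349789726 [ 0.0582  0.4661 -0.2001  0.96    0.0388  1.6412] [-0.3072 -0.2415 -2.4546]
[[-0.0574  0.9982 -0.0143]
 [ 0.0355 -0.0122 -0.9993]
 [-0.9977 -0.0579 -0.0347]]
travel units [3.8679 0.2302 0.0204]
```

View pics/s9.png

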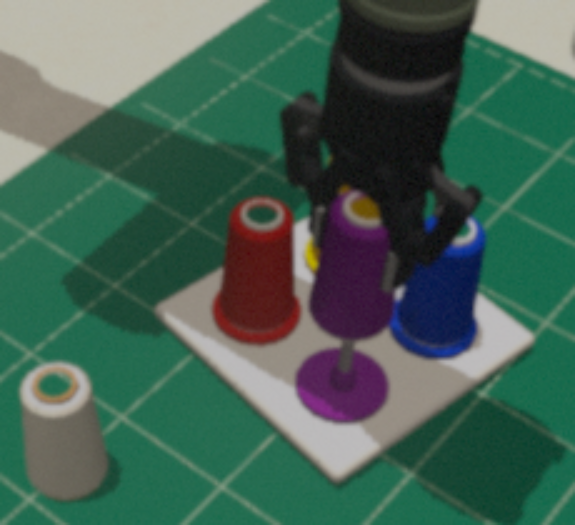

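Request:
{"op": "carry_out", "data": {
  "steps": [
    {"claw": 0.3,"travel": [0.3,0.05,0],"roll": 0},
    {"claw": 0.3,"travel": [0.5,0.05,0.02],"roll": 0},
    {"claw": 0.3,"travel": [0.6,0.04,0.02],"roll": 0},
    {"claw": 0.3,"travel": [0.6,0.04,0],"roll": 0},
    {"claw": 0.3,"travel": [0.5,0.03,0],"roll": 0},
    {"claw": 0.3,"travel": [0.4,0.02,0],"roll": 0},
    {"claw": 0.3,"travel": [0.3,0,0],"roll": 0},
    {"claw": 0.3,"travel": [0,0,0],"roll": 0}
  ]
}}

```text
t: 41.4
tool_pos: [0.5595, 0.1196, 0.0808]
orientation: [1.218, 1.271, -1.244]
wrist_force: [-0.4, 0.0, -1.1]
width: 0.0509
```

```bash
python3 st.py .558 .1203 .0726
```

```text
41.4 [0.5595 0.1196 0.0808] 0.050899923626629234 [ 0.0608  0.5409 -0.274   0.8099  0.0389  1.6437] [-0.372   0.0302 -1.1119]
[[-0.0562  0.9983 -0.0142]
 [ 0.0355 -0.0122 -0.9993]
 [-0.9978 -0.0567 -0.0348]]
travel units [ 0.4156 -0.0538 -0.0192]
```

Request:
{"op": "carry_out", "data": {
  "steps": [
    {"claw": 0.3,"travel": [0.15,-0.05,0],"roll": 0},
    {"claw": 0.3,"travel": [0.15,0,0],"roll": 0},
    {"claw": 0.3,"travel": [0.1,0,0],"roll": 0},
    {"claw": 0.3,"travel": [0.05,0,0],"roll": 0}
  ]
}}

```text
t: 41.8
tool_pos: [0.5587, 0.1201, 0.0725]
orientation: [1.219, 1.27, -1.242]
wrist_force: [-1.9, 0.4, 6.6]
width: 0.0503
```

```bash
python3 st.py .558 .1203 .0726
```

```text
41.8 [0.5587 0.1201 0.0725] 0.05030611852794076 [ 0.0616  0.5485 -0.286   0.7885  0.039   1.6445] [-1.9422  0.429   6.6157]
[[-0.0544  0.9984 -0.0141]
 [ 0.0358 -0.0121 -0.9993]
 [-0.9979 -0.0549 -0.035 ]]
travel units [-0.0031 -0.0372 -0.0104]
```

Request:
{"op": "carry_out", "data": {
  "steps": [
    {"claw": 0.62,"travel": [0,0,0],"roll": 0},
    {"claw": 0.65,"travel": [0,0,0],"roll": 0},
    {"claw": 0.7,"travel": [0,0,0],"roll": 0},
    {"claw": 0.85,"travel": [0,0,0],"roll": 0},
    {"claw": 0.9,"travel": [0,0,0],"roll": 0},
    {"claw": 0.9,"travel": [-0.1,-0.04,0],"roll": 0},
    {"claw": 0.9,"travel": [-0.5,-0.03,0.02],"roll": 0},
    {"claw": 0.9,"travel": [-1,-0.06,0.03],"roll": 0},
    {"claw": 0.9,"travel": [-1,-0.06,0.03],"roll": 0},
    {"claw": 0.9,"travel": [-1,-0.06,0.03],"roll": 0}
  ]
}}

```text
t: 42.8
tool_pos: [0.5565, 0.1151, 0.1473]
orientation: [1.217, 1.271, -1.244]
wrist_force: [0.3, -0.3, 0.1]
width: 0.0767
```

Request:
{"op": "carry_out", "data": {
  "steps": [
    {"claw": 0.9,"travel": [-1,-0.06,0.03],"roll": 0},
    {"claw": 0.9,"travel": [-1,-0.06,0.3],"roll": 0},
    {"claw": 0.9,"travel": [-0.6,0,0.6],"roll": 0},
    {"claw": 0.9,"travel": [0,0,1],"roll": 0},
    {"claw": 0.9,"travel": [0,0,1],"roll": 0},
    {"claw": 0.9,"travel": [0,0,1],"roll": 0},
    {"claw": 0.9,"travel": [0,0,1],"roll": 0},
    {"claw": 0.9,"travel": [0,0,1],"roll": 0},
    {"claw": 0.9,"travel": [0,0,1],"roll": 0},
    {"claw": 0.9,"travel": [0,0,1],"roll": 0}
  ]
}}

```text
t: 43.8
tool_pos: [0.5567, -0.0532, 0.2052]
orientation: [1.22, 1.264, -1.234]
wrist_force: [0.1, -0.9, 0.8]
width: 0.0766
```

Request:
{"op": "carry_out", "data": {
  "steps": [
    {"claw": 0.9,"travel": [0,0,1],"roll": 0},
    {"claw": 0.9,"travel": [0,0,1],"roll": 0},
    {"claw": 0.9,"travel": [0,0,1],"roll": 0},
    {"claw": 0.9,"travel": [0,0,1],"roll": 0},
    {"claw": 0.9,"travel": [0,0,0.5],"roll": 0},
    {"claw": 0.9,"travel": [0,0,0],"roll": 0}
  ]
}}

```text
t: 44.4
tool_pos: [0.5534, -0.1528, 0.2031]
orientation: [1.223, 1.261, -1.24]
wrist_force: [0.0, 0.6, -0.0]
width: 0.077
```

```bash
python3 st.py; python3 -c "
from h import *
cv2.imwrite('pics/s10.png',grab_frame('scene')[:,:,::-1]);b=grab_frame('top')[:,:,::-1]
cv2.imwrite('pics/t10f.png',b)
cv2.imwrite('pics/t10.png',cv2.resize(b[150:310,130:290],None,fx=3.7,fy=3.7,interpolation=cv2.INTER_CUBIC))"
```

```text
44.4 [ 0.5534 -0.1528  0.2031] 0.07702860459252873 [-0.4047  0.4326 -0.109   1.0855  0.0127  1.182 ] [ 0.0108  0.625  -0.0211]
[[-0.0467  0.9988 -0.0171]
 [ 0.0339 -0.0155 -0.9993]
 [-0.9983 -0.0473 -0.0331]]
```

View pics/s10.png

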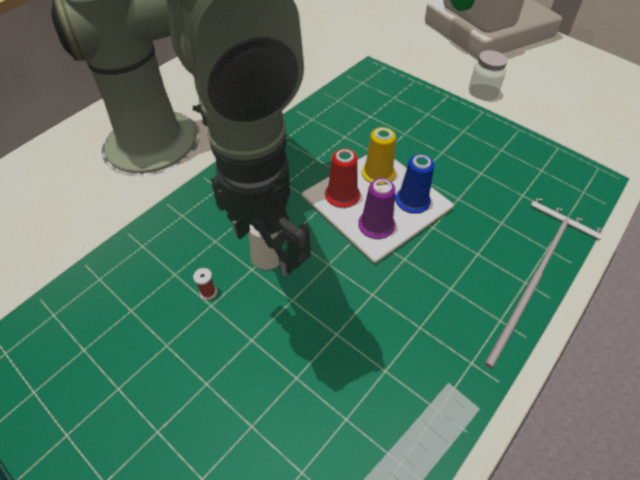

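View pics/t10.png

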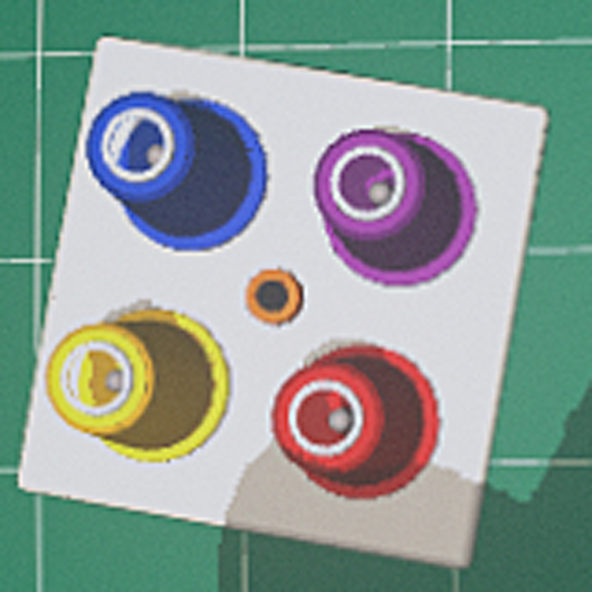

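View pics/t10f.png

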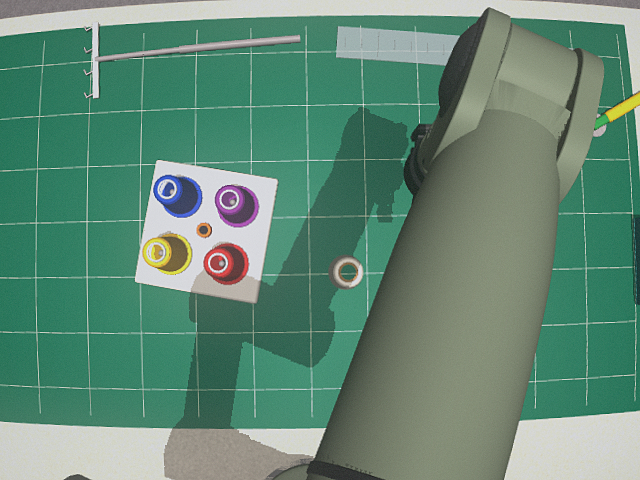

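Run:
```python
from h import *
S=dict(blue=(.5753,.2181),purple=(.5566,.1205),yellow=(.477,.2371),red=(.4587,.1393))
for k,u,v in [('blue',140,147),('purple',367,184),('yellow',98,379),('red',326,418)]:
    P=px2w('top',(130+u/3.7-.36,150+v/3.7-.36),.124); print(k,(P[:2]-S[k])*1000)
```

```text
blue [-0.82688362  0.04826708]
purple [-0.24264332  0.55083529]
yellow [-0.450455   -0.51127221]
red [-0.08841003  0.01239161]
```

All four are centred within 1 mm at home height. The white cone and the spool are unmoved and the gripper is clear, so I'm handing in.

```bash
python3 -c "
from bench import *
print(hand_in())"
```

```text
the job is handed in; nothing more can be done
None
```

The red, yellow, blue and purple cones are each on the pin of their own colour, wide end down. I set each one down without dropping it or knocking anything over. The job was handed in at about 44.5 s of the 109 s allowed.

- **Cone positions:** in the last top picture, the cone tops measured at home height lie within about 1 mm of their seat centres. That means the cones are upright and fully home. The pin tips show inside the bores.
- **Contact when set down:** yellow, blue and purple pressed on their seats with 6–8 N before I let go. Red was only just touching when released, but its pictures show it seated.
- **White cone and small spool:** both still stand at their starting spots. The white cone is unmoved in the top view. The arm hid the spool there, so I checked it only by eye in the scene view, where it looks unmoved.
- **Arm at hand-in:** the gripper was open, clear of everything and about 0.2 m above the table.

One thing did not go to plan: the tool drifted up to about 0.07 rad off vertical over the moves. The interface gave no way to correct this tilt, but the cones levelled out on their seats once released.

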